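# Pack the textile weights and slide their box over the rim on to the trolley

## Task

The stitching is finished: lift all the weights off the textile and stand them flat, side by side, in the open plywood weight box on the bench. Then bring the box on to the trolley's empty berth as one does with a heavy box, without ever lifting it clear: tip its front edge up on to the raised rim with its back edge still on the bench, then push it from behind over the rim until it drops flat behind it. Finally put the loose lid squarely on the box; leave the other closed box, the pin dish and the brush pot where they are, and never tip the box steeply.

Things in the scene. Friction and masses are not known exactly. Their poses are not given: they have to be found in the camera images.
- weight1_mid (a point): a textile weight like the others: steel plate 60 (x) x 40 (y) x 10 mm, on top in its middle a black bar grip 18 mm thick along x, 30 mm long along y, 32 mm high; 42 mm high in all, 170 g. Starts upright on the board (20 mm up), turned up to 0.55 rad. Origin at its centre, half-way up (21 mm above its underside); z up. None from the start if there is no such weight this time (2 to 4 are out)
- weight2_mid (a point): a textile weight like the others: steel plate 60 (x) x 40 (y) x 10 mm, on top in its middle a black bar grip 18 mm thick along x, 30 mm long along y, 32 mm high; 42 mm high in all, 170 g. Starts upright on the board (20 mm up), turned up to 0.55 rad. Origin at its centre, half-way up (21 mm above its underside); z up. None from the start if there is no such weight this time (2 to 4 are out)
- weight3_mid (a point): a textile weight like the others: steel plate 60 (x) x 40 (y) x 10 mm, on top in its middle a black bar grip 18 mm thick along x, 30 mm long along y, 32 mm high; 42 mm high in all, 170 g. Starts upright on the board (20 mm up), turned up to 0.55 rad. Origin at its centre, half-way up (21 mm above its underside); z up. None from the start if there is no such weight this time (2 to 4 are out)
- weight4_mid (a point): a textile weight like the others: steel plate 60 (x) x 40 (y) x 10 mm, on top in its middle a black bar grip 18 mm thick along x, 30 mm long along y, 32 mm high; 42 mm high in all, 170 g. Starts upright on the board (20 mm up), turned up to 0.55 rad. Origin at its centre, half-way up (21 mm above its underside); z up. None from the start if there is no such weight this time (2 to 4 are out)
- box_mid (a point): the weight box, loose, open-topped, plywood, empty, on the bench between board and lid: 150 (x) x 130 (y) x 75 mm high outside, walls and floor 5 mm thick, 0.4 kg (about 1.1 kg with four weights). Its +x end is the front, which faces the trolley (turned at most 0.2 rad at the start). Origin at its centre, half-way up (37.5 mm above its underside); z up
- box_nose (a point): middle of the box's front lower edge (75 mm ahead of its centre, on the underside)
- box_heel (a point): middle of the box's back lower edge (75 mm behind its centre, on the underside)
- box_rim (a point): centre of the box's open top, level with the upper edge of its walls
- lid_mid (a point): the box's loose plywood lid, on the bench on the left: plate 150 (x) x 130 (y) x 6 mm; under it a centred board 132 x 112 x 8 mm that drops into the box's mouth (140 x 120 mm); on top a bar grip 18 mm thick along x, 70 mm long along y, 28 mm high; 42 mm high in all; 0.13 kg. Fits either way round. Origin at its centre, half-way up (21 mm above its lowest face); z up
- lid_seat (a point): centre of the underside of the lid's plate, 13 mm below lid_mid; coincides with box_rim when the lid is on
- trolley: fixed trolley docked at the bench's far edge, its deck level with the bench (z = 0), a gap of up to about 30 mm between. Along the bench side its raised rim, a round aluminium tube 14 mm in diameter, lies on the deck (top at 14 mm). Origin on the deck under the tube's axis, midway between the berths; x points away from the bench, y left along the tube (up to 0.03 rad askew)
- berth_left (a point): centre of the floor of the trolley's left berth (+y side), 90 mm beyond the rim tube's axis; axes as the trolley. The berth is 166 mm long from the tube to its back stop, 150 mm wide between strips 10 mm thick; strips and stop are 30 mm high, open above. A box that is home has its centre within 8 mm of here along x, 10 mm along y. Berths are 160 mm apart, centre to centre
- berth_right (a point): centre of the floor of the right berth (-y side), in all else like the left one
- otherbox_left: another box of the same make, full, closed with its lid, 1.6 kg, standing home in the left berth: 150 x 130 mm, 109 mm high with the grip of its lid; origin at the centre of its underside. None if the left berth is the empty one. One of the two berths is always taken
- otherbox_right: the same in the right berth; None if the right berth is the empty one
- weightbox: the weight box again, origin at the centre of its underside, axes as box_mid
- lid: the lid again, origin at the centre of its lowest face, axes as lid_mid
- board: fixed white padded board with an old textile on it, 210 (x) x 330 (y) x 20 mm, on the robot's right, under the weights; origin at the centre of its underside
- dish: clear pin dish on the bench left of the lid, 94 mm across, 16 mm high; origin under its centre. Bystander
- brushpot: white ceramic pot with brushes, 76 mm across, 190 mm high, left of the lid; origin under its centre. Bystander
Not all that is in view belongs to the job. What is shaped like the part that bears weight2_mid but yellow is not meant. What is shaped like the weightbox but black is not meant.

How it is judged:
On the way, in this order (a step that is already met when the one before it is completed fails the run):
1. all the weights that are out stand flat in the box (x of weight1_mid in the frame of box_mid between -0.07 and 0.07 m and y of weight1_mid in the frame of box_mid between -0.06 and 0.06 m and z of each of weight1_mid, weight2_mid, weight3_mid, weight4_mid in the frame of box_mid below -0.005 m and angle between each of weight1_mid, weight2_mid, weight3_mid, weight4_mid's own z axis and vertical below 0.3 rad and x of weight2_mid in the frame of box_mid between -0.07 and 0.07 m and y of weight2_mid in the frame of box_mid between -0.06 and 0.06 m and x of weight3_mid in the frame of box_mid between -0.07 and 0.07 m and y of weight3_mid in the frame of box_mid between -0.06 and 0.06 m and x of weight4_mid in the frame of box_mid between -0.07 and 0.07 m and y of weight4_mid in the frame of box_mid between -0.06 and 0.06 m), for 0.3 s.
2. the box's front edge is up over the rim of a berth while its back edge is still on the bench (((x of box_nose in the frame of berth_left between -0.088 and 0 m and y of box_nose in the frame of berth_left between -0.03 and 0.03 m) or (x of box_nose in the frame of berth_right between -0.088 and 0 m and y of box_nose in the frame of berth_right between -0.03 and 0.03 m)) and height (world z) of box_nose above 0.011 m and height (world z) of box_heel below 0.012 m), for 0.2 s.
3. the box lies flat on the deck behind the rim of the empty berth (((horizontal distance between box_mid and berth_left below 0.022 m and angle between the x axis of box_mid and the x axis of berth_left, either way round below 0.15 rad) or (horizontal distance between box_mid and berth_right below 0.022 m and angle between the x axis of box_mid and the x axis of berth_right, either way round below 0.15 rad)) and height (world z) of each of box_nose, box_heel below 0.006 m and angle between box_mid's own z axis and vertical below 0.04 rad), for 0.3 s.
4. the lid is on the box (horizontal distance between lid_seat and box_rim below 0.01 m and z of lid_seat in the frame of box_rim between -0.005 and 0.005 m and angle between the x axis of lid_mid and the x axis of box_mid, either way round below 0.1 rad and angle between lid_mid's own z axis and vertical below 0.05 rad), for 0.3 s.
At the end, for the whole second after the job is handed in: Weights upright in the box (tilt under 0.3 rad); box flat on the deck (edges under 6 mm up) in the empty berth, within 22 mm of its centre and 0.15 rad of square; lid on it (within 10 mm sideways, 5 mm in height, 0.1 rad in yaw, 0.05 rad in tilt); box and lid at rest (all of step 1 and all of step 3 and all of step 4 and linear speed of each of weightbox, lid below 0.02 m/s); the robot touches nothing.
It fails at once if the box is tipped more than 0.45 rad (angle between box_mid's own z axis and vertical above 0.45 rad).
It fails at once if the box is lifted clear: front and back edges both more than 30 mm up (height (world z) of each of box_heel, box_nose above 0.03 m).
It fails at once if the other box is moved more than 20 mm (distance of any of otherbox_left, otherbox_right from where it was at the start of the episode above 0.02 m).
It fails at once if the pin dish or the brush pot is moved more than 20 mm (distance of any of dish, brushpot from where it was at the start of the episode above 0.02 m).
Of weight1, weight2, weight3, weight4 only 2 to 4 are there at a start; the rules pass over those that are not, and their reading is None.
Of otherbox_left, otherbox_right only 1 to 1 are there at a start; the rules pass over those that are not, and their reading is None.
At some moment in a run one of weight1, weight2, weight3, weight4, lid, weightbox may be knocked a few centimetres aside while the robot is not near it.
Once in a run the grip may slacken for a moment while it holds something.
It also fails if it takes over 210 s, if anything falls off the work surface, if the arm or the gripper's body presses on something with over 40 N, if the wrist force passes 120 N, or if a joint passes its speed limit or range.

## Robot

A 6-joint arm with a two-finger parallel gripper is mounted at the origin on the work surface. World frame = base frame: x ahead of the robot, y to its left, z up, the work surface at z = 0. Lengths are in m, angles in rad, forces in N, time in s.
With the tool pointing down it reaches from about 0.225 to 0.875 m from the base axis. Payload 3.4 kg.
Tool frame: the origin (TCP) lies at the very end of the fingers, on their centre line; the grasp point (between the pads) lies 19 mm behind it; z points along the fingers, y is the line along which they close (so a half turn about z gives the same grasp; the last joint's range is limited). The gripper opens to 85 mm and grips with 20 to 120 N. Pads are 22 mm wide; open, the fingers measure 114 mm over their backs; the gripper's body (76 mm by 85 mm) begins 54 mm behind the grasp point. The pads swing forward as they close: fully open they stand 13 mm farther back than shut.
Start: joints at [-1.328, 0.276, 1.505, -0, 1.361, -0.121], TCP at [0.205, -0.537, 0.231] pointing down, gripper open.
Joint ranges: [-2.89, 2.89], [-0.75, 2.08], [0.22, 2.7], [-1.18, 4.32], [0.11, 2.71], [-2.7, 2.7]. Speed limits (rad/s): [2.57, 2.57, 3.14, 3.14, 3.14, 3.14].

## Interface

Orientations are given as a unit quaternion [w, x, y, z].
In Python, from rig import get_state, optics, sign_off gives the robot as it stands.
- The arm moves only by the tool send_rows, never from a script. Its argument "increments" is a list of rows, each an object with "gripper": the gripper's target within -1 to 1 (shut at 1, half-way at 0, fully open at -1); "linear": the shift along the world's x, y, z in m, a list of three; "delta_rot": the turn, a rotation vector about the world's x, y, z in rad, a list of three. In form: [{"gripper": gripper, "linear": [dx, dy, dz], "delta_rot": [rx, ry, rz]}, ...]. A call has 1 to 8 rows; each row is the pose to reach, as a shift and turn from the pose commanded when the call began; what a row does not reach only later rows make up. A row lasts 1/10 s, in which the tool goes at most 50 mm and 8.59 degrees, less where a joint would pass 70% of its speed; a pose out of reach is approached as far as the arm can. A call with a gripper value outside its range is refused whole. The fingers move at their own pace and stop on an object; "newtons" is the grip in N (left out, the last holds). Time passes only in rows, so rows that repeat a pose let the fingers close. It gives the time, the measured TCP pose, the force, the opening and the grip force at its end, in the units of the state.
- get_state(): the state, without advancing time (a new reading comes with each control period).
- optics.get_image(name): name is "scene" or "top" or "wrist"; returns a dict with "pixels" (400x640x3 uint8, blue, green, red), "K" (3x3 intrinsics, pixels), "k1" (the pictures are not rectified: a ray, as slopes to the right and down, at radius r is drawn at 1 + k1 r^2 times it, then the intrinsics apply), "rvec" (rotation vector, rad) and "tvec" (3), from world to camera coordinates, as OpenCV has them; the wrist camera has in their place "T_tool_cam" (4x4, takes a point from camera to tool coordinates, whose origin is the TCP and whose axes are the flange's). Camera axes: x right, y down, z forward; pixel columns grow to the right and rows downward; lengths in m; the calibration is good to about 2 mm. A picture is of the moment at which its call begins: read the wrist's pose just before it. There is no depth.
- sign_off(): hands the job in; it is judged then, once.
The state is a dict: "clock": time; "qpos": joint angles; "qd": joint speeds; "effort": joint torques, N m; "position": TCP position; "ee_rot": TCP orientation; "contact_force": force on the tool from outside, world axes, zero at the start; "moment": the same for the moment, N m; "width": finger opening in m; "gripper_force": force on a finger pad.
Only numpy, scipy, OpenCV 4.12 (cv2) and the standard library are available. Lean on these libraries where they do the work, as an engineer would, in place of code of your own. Each camera call takes 0.05 s, during which the arm holds its last target. There are 200 camera calls.

## Working session

There is one attempt and no reset: what is moved stays moved. The work goes in short steps, Python scripts to look and compute and a tool call to move; the robot and the scene stay as the last step left them, time stands still between calls to the robot, and variables do not carry over. Pictures are saved under pics/ and viewed, at most 14 in all, crops included, and the job is handed in when it is done.

Besides the shell and the picture viewer there is one more tool, called after ">>>" in YAML: its name, and indented under it one key for each argument. send_rows: Moves the arm, as the interface text tells. Its arguments: {"type":"object","properties":{"increments":{"type":"array"},"newtons":{"type":"number"}},"required":["increments"]}

```bash
mkdir -p pics; cat > h.py <<'E'
import numpy as np, cv2
from rig import get_state, optics, sign_off
from scipy.spatial.transform import Rotation as R
def grab(name,save=None):
    s=get_state(); im=optics.get_image(name)
    K=np.array(im["K"],float);k1=im["k1"]
    if name=="wrist":
        q=s["ee_rot"];T=np.eye(4);T[:3,:3]=R.from_quat([q[1],q[2],q[3],q[0]]).as_matrix();T[:3,3]=s["position"]
        W=T@np.array(im["T_tool_cam"])
        Rw,C=W[:3,:3],W[:3,3]
    else:
        Rc=cv2.Rodrigues(np.array(im["rvec"],float))[0];Rw=Rc.T;C=-Rw@np.array(im["tvec"],float).ravel()
    v=dict(img=np.array(im["pixels"]),K=K,k1=k1,R=Rw,C=C)
    if save: cv2.imwrite(save,v["img"]); np.savez(save[:-4]+".npz",**v)
    return v
def load(f): return dict(np.load(f))
def ray(v,u,w):
    p=cv2.undistortPoints(np.array([[[u,w]]],float),v["K"],np.array([float(v["k1"]),0,0,0])).ravel()
    return v["R"]@np.array([p[0],p[1],1])
def at(v,u,w,z):
    d=ray(v,u,w); return v["C"]+d*(z-v["C"][2])/d[2]
def proj(v,P):
    P=np.atleast_2d(P); c=(P-v["C"])@v["R"]; 
    return cv2.projectPoints(c,np.zeros(3),np.zeros(3),v["K"],np.array([float(v["k1"]),0,0,0]))[0][:,0]
def tri(obs):
    A=np.zeros((3,3));b=np.zeros(3);L=[]
    for v,u,w in obs:
        d=ray(v,u,w);d/=np.linalg.norm(d);M=np.eye(3)-np.outer(d,d);A+=M;b+=M@v["C"];L.append((M,v["C"]))
    p=np.linalg.solve(A,b); return p,[float(np.linalg.norm(M@(p-C))) for M,C in L]
E
python3 -c "
from h import *
for n in ['top','scene','wrist']:
    v=grab(n,f'pics/{n}0.png');print(n,v['C'].round(3),v['R'][:,2].round(2),v['K'].round(0).tolist(),v['k1'])
print(get_state())"
```

```text
top [0.347 0.064 1.307] [ 0.06 -0.   -1.  ] [[460.0, 0.0, 322.0], [0.0, 460.0, 200.0], [0.0, 0.0, 1.0]] -0.05620854938243719
scene [ 0.829 -0.708  0.725] [-0.39  0.71 -0.59] [[375.0, 0.0, 322.0], [0.0, 375.0, 198.0], [0.0, 0.0, 1.0]] -0.04062706891400343
wrist [ 0.283 -0.507  0.372] [-0.3  -0.11 -0.95] [[303.0, 0.0, 318.0], [0.0, 303.0, 210.0], [0.0, 0.0, 1.0]] 0.020258605488574295
{'clock': 0.15, 'qpos': array([-1.32799773e+00,  2.76466336e-01,  1.50584387e+00, -7.58251833e-06,
        1.36072994e+00, -1.20996209e-01]), 'qd': array([ 8.38780369e-04, -1.81687991e-03, -3.44960796e-03,  4.28759398e-06,
       -1.45632365e-03, -1.24883169e-04]), 'effort': array([ 1.49358759e-03, -4.17142868e+01, -2.46033347e+01, -1.00104753e-04,
        7.61204981e-03, -6.90152575e-06]), 'position': array([ 0.20449477, -0.53697441,  0.23062835]), 'ee_rot': array([-7.22179841e-04,  9.83501830e-01,  1.80896729e-01, -4.77502978e-05]), 'contact_force': array([ 0.63404645, -0.2490188 ,  0.23805719]), 'moment': array([ 0.0406487 , -0.00016876, -0.01318898]), 'gripper_force': 0.0, 'width': 0.08555095168794247}
```

View pics/top0.png

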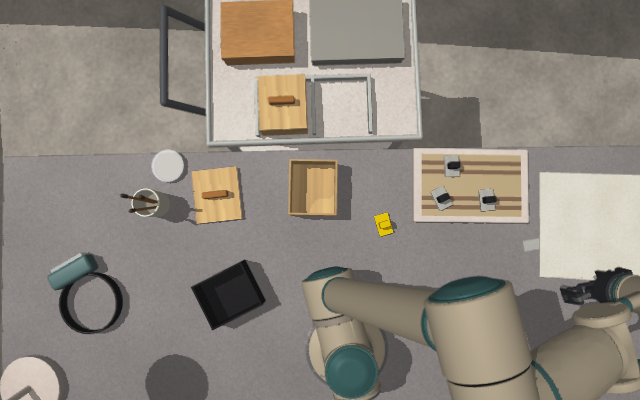

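View pics/scene0.png

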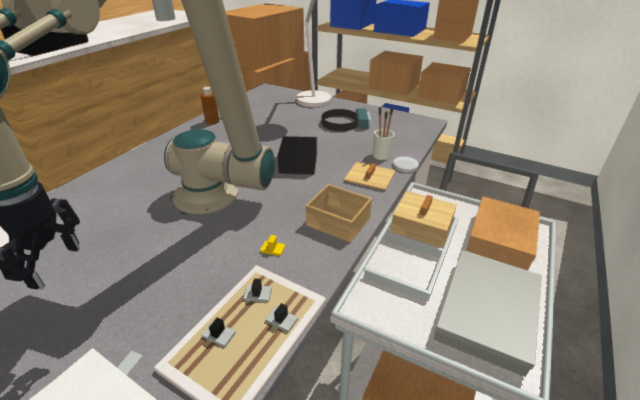

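Top view: three weights sit on the board (about (452,165), (442,198), (487,200)), the open box is at (314,187) and the lid at (217,195). The right berth at (342,103) is empty. The scene view agrees. Next I take coarse positions from both views.

```bash
python3 -c "
from h import *
t=load('pics/top0.npz');s=load('pics/scene0.npz')
for n,a,z in [('w1',(453,158),.062),('w2',(443,198),.062),('w3',(487,198),.062),('lid',(215,195),.042),('dish',(168,166),.016),('pot',(146,203),.1),('other',(282,100),.1)]:
    print(n,at(t,*a,z).round(3))
for n,a,b in [('w1',(453,158),(287,311)),('w2',(443,198),(257,286)),('w3',(487,198),(216,326)),('lid',(215,194),(371,168))]:
    p,r=tri([(t,*a),(s,*b)]);print(n,p.round(3),np.round(r,4))
for n,a in [('box',[(289,160),(337,160),(338,215),(290,215)])]:
    print(n,[at(t,*x,.075).round(3)[:2].tolist() for x in a])
print('lidc',[at(t,*x,.014).round(3)[:2].tolist() for x in [(192,170),(239,167),(243,219),(196,224)]])
print('tube',[at(t,*x,.014).round(3)[:2].tolist() for x in [(212,143),(418,138)]])
print('berth',[at(t,*x,.03).round(3)[:2].tolist() for x in [(314,76),(371,75),(373,131),(315,133)]])
print('bench edge',[at(t,*x,0).round(3)[:2].tolist() for x in [(250,150),(400,149)]])
"
```

```text
w1 [ 0.524 -0.298  0.062]
w2 [ 0.414 -0.267  0.062]
w3 [ 0.412 -0.388  0.062]
lid [0.435 0.358 0.042]
dish [0.522 0.499 0.016]
pot [0.413 0.53  0.1  ]
other [0.682 0.165 0.1  ]
w1 [ 0.524 -0.3    0.059] [0.0007 0.0007]
w2 [ 0.417 -0.269  0.048] [0.0021 0.0021]
w3 [ 0.411 -0.396  0.047] [0.0032 0.0032]
lid [0.44 0.36 0.04] [0.0024 0.0024]
box [[0.524, 0.15], [0.522, 0.02], [0.373, 0.02], [0.376, 0.149]]
lidc [[0.51, 0.43], [0.516, 0.296], [0.368, 0.286], [0.356, 0.419]]
tube [[0.586, 0.373], [0.589, -0.214]]
berth [[0.769, 0.079], [0.77, -0.083], [0.608, -0.084], [0.606, 0.079]]
bench edge [[0.566, 0.267], [0.561, -0.164]]
```

>>> send_rows:
  increments:
    - {"gripper": -1,"linear": [0.02,0.03,0.05],"delta_rot": [0,0,0.15]}
    - {"gripper": -1,"linear": [0.06,0.06,0.08],"delta_rot": [0,0,0.3]}
    - {"gripper": -1,"linear": [0.1,0.09,0.1],"delta_rot": [0,0,0.45]}
    - {"gripper": -1,"linear": [0.14,0.12,0.1],"delta_rot": [0,0,0.6]}
    - {"gripper": -1,"linear": [0.16,0.14,0.1],"delta_rot": [0,0,0.75]}
    - {"gripper": -1,"linear": [0.18,0.15,0.1],"delta_rot": [0,0,0.9]}
    - {"gripper": -1,"linear": [0.19,0.15,0.1],"delta_rot": [0,0,1.05]}
    - {"gripper": -1,"linear": [0.19,0.15,0.1],"delta_rot": [0,0,1.2]}

```text
clock: 0.95
position: [0.3962, -0.3865, 0.3309]
ee_rot: [-0.0, 0.706, 0.708, 0.0]
contact_force: [0.5, -0.1, 0.6]
width: 0.0852
gripper_force: 0.0
```

```bash
python3 -c "
from h import *
grab('wrist','pics/w1.png')"
```

```text
(no output)
```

View pics/w1.png

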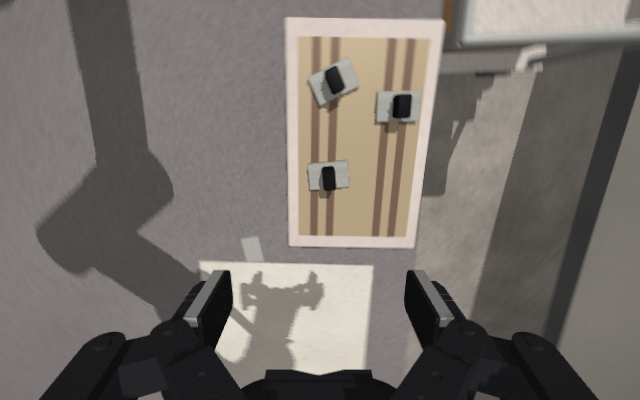

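Wrist view: the grips are at (334,80), (402,106) and (329,178), and all the plates are visible. I measure yaw and centre against the top view, then move over the box.

```bash
python3 -c "
from h import *
v=load('pics/w1.npz');t=load('pics/top0.npz')
for n,c,g,tp in [('w2',[(308,83),(348,58),(358,82),(322,106)],(336,72),(442,198)),('w1',[(377,91),(417,91),(418,122),(376,123)],(403,97),(453,158)),('w3',[(308,163),(347,160),(349,186),(309,192)],(328,172),(487,198))]:
    P=np.array([at(v,*x,.03) for x in c]);e=(P[1]-P[0])+(P[2]-P[3])
    print(n,P.mean(0).round(3),'yaw',np.arctan2(e[1],e[0]).round(3),[np.linalg.norm(P[i]-P[i-1]).round(3) for i in range(4)],tri([(v,*g),(t,*tp)]))
"
```

```text
w2 [ 0.417 -0.273  0.03 ] yaw 0.542 [np.float64(0.035), np.float64(0.061), np.float64(0.032), np.float64(0.057)] (array([ 0.4161292 , -0.26348941,  0.06526765]), [0.0017652696573684005, 0.0017652696573683512])
w1 [ 0.505 -0.304  0.03 ] yaw 0.012 [np.float64(0.042), np.float64(0.054), np.float64(0.041), np.float64(0.059)] (array([ 0.51458383, -0.29529116,  0.05816912]), [0.010307357129518616, 0.010307357129518724])
w3 [ 0.411 -0.4    0.03 ] yaw 0.12 [np.float64(0.044), np.float64(0.057), np.float64(0.039), np.float64(0.061)] (array([ 0.41101042, -0.38756107,  0.06476787]), [0.0011608427168826056, 0.001160842716882685])
```

>>> send_rows:
  increments:
    - {"gripper": 0,"linear": [0.02,0.05,0],"delta_rot": [0,0,0]}
    - {"gripper": 0,"linear": [0.04,0.1,0],"delta_rot": [0,0,0]}
    - {"gripper": 0,"linear": [0.05,0.15,0],"delta_rot": [0,0,0]}
    - {"gripper": 0,"linear": [0.06,0.2,-0.01],"delta_rot": [0,0,0]}
    - {"gripper": 0,"linear": [0.07,0.25,-0.03],"delta_rot": [0,0,0]}
    - {"gripper": 0,"linear": [0.08,0.29,-0.05],"delta_rot": [0,0,0]}
    - {"gripper": 0,"linear": [0.08,0.32,-0.07],"delta_rot": [0,0,0]}
    - {"gripper": 0,"linear": [0.08,0.32,-0.07],"delta_rot": [0,0,0]}

```text
clock: 1.8
position: [0.4718, -0.0624, 0.2581]
ee_rot: [-0.004, 0.709, 0.706, -0.001]
contact_force: [-0.6, -0.7, -0.2]
width: 0.043
gripper_force: 0.0
```

```bash
python3 -c "
from h import *
grab('wrist','pics/w2.png')"
```

```text
(no output)
```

View pics/w2.png

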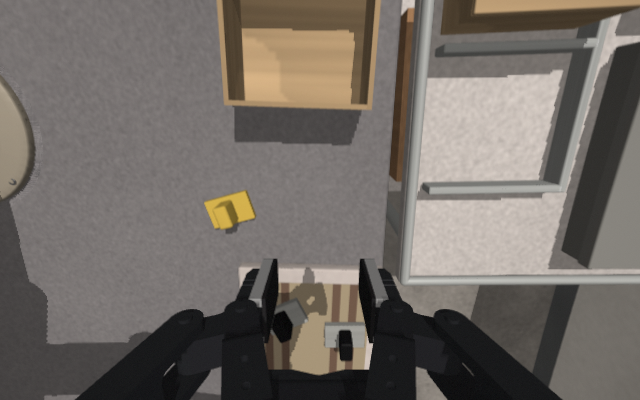

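The box's near corners are at (224,104) and (371,108). The tube runs from (428,0) to (405,278), and the berth strips lie at rows 48 and 187.

```bash
python3 -c "
from h import *
v=load('pics/w2.npz')
f=lambda z,*a:[at(v,*x,z).round(3)[:2].tolist() for x in a]
print('box',f(.075,(224,104),(371,108),(381,0),(216,0)))
print('tube axis',f(.007,(428,5),(419,100),(411,190),(406,260)))
print('strip tops lo(inner edge) ',f(.03,(428,182),(560,184)),' up inner',f(.03,(440,52),(590,50)))
print('backstop inner', f(.03,(566,140),(578,90)))
print('bench edge',f(0,(387,220),(392,100)))
print('w1',f(.062,(346,334)))
t=load('pics/top0.npz')
print('strip top',[at(t,*x,.03).round(3)[:2].tolist() for x in [(316,80),(317,130),(370,80),(369,130)]])
"
```

```text
box [[0.376, 0.024], [0.524, 0.02], [0.528, 0.112], [0.378, 0.113]]
tube axis [[0.592, 0.126], [0.593, 0.029], [0.594, -0.084], [0.597, -0.189]]
strip tops lo(inner edge)  [[0.607, -0.068], [0.768, -0.071]]  up inner [[0.603, 0.077], [0.762, 0.076]]
backstop inner [[0.762, -0.018], [0.76, 0.037]]
bench edge [[0.567, -0.13], [0.562, 0.029]]
w1 [[0.508, -0.272]]
strip top [[0.758, 0.073], [0.614, 0.073], [0.755, -0.08], [0.611, -0.073]]
```

>>> send_rows:
  increments:
    - {"gripper": 0,"linear": [0.02,0.05,0],"delta_rot": [0,0,0]}
    - {"gripper": 0,"linear": [0.04,0.1,0],"delta_rot": [0,0,0]}
    - {"gripper": 0,"linear": [0.045,0.148,-0.02],"delta_rot": [0,0,0]}
    - {"gripper": 0,"linear": [0.045,0.148,-0.06],"delta_rot": [0,0,0]}
    - {"gripper": 0,"linear": [0.045,0.148,-0.1],"delta_rot": [0,0,0]}
    - {"gripper": 0,"linear": [0.045,0.148,-0.1],"delta_rot": [0,0,0]}

```text
clock: 2.45
position: [0.5161, 0.0797, 0.157]
ee_rot: [-0.003, 0.71, 0.704, -0.004]
contact_force: [-0.1, -1.2, -0.3]
width: 0.0426
gripper_force: 0.0
```

```bash
python3 -c "
from h import *
grab('wrist','pics/w3.png')"
```

```text
(no output)
```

View pics/w3.png

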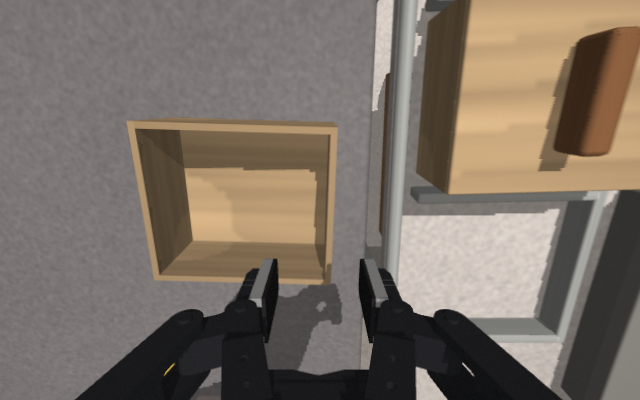

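The box is fully in view, with rim corners (129,122), (336,127), (330,282) and (154,278). The tube is at column 395.

```bash
python3 -c "
from h import *
v=load('pics/w3.npz')
f=lambda z,*a:np.array([at(v,*x,z)[:2] for x in a])
b=f(.075,(129,122),(336,127),(330,282),(154,278));print(b.round(3),b.mean(0).round(3),[np.linalg.norm(b[i]-b[i-1]).round(3) for i in range(4)])
e=b[1]-b[0]+b[2]-b[3];print('yaw',np.arctan2(e[1],e[0]))
print('tube',f(.007,(406,10),(396,200)).round(3))
print('berth strip mid',f(.03,(415,190),(590,192),(470,322),(550,320)).round(3))
print(get_state()['position'])
"
```

```text
[[0.382 0.153]
 [0.529 0.149]
 [0.525 0.022]
 [0.376 0.026]] [0.453 0.088] [np.float64(0.127), np.float64(0.147), np.float64(0.127), np.float64(0.149)]
yaw -0.028388745197654257
tube [[0.588 0.237]
 [0.593 0.074]]
berth strip mid [[ 0.603  0.09 ]
 [ 0.759  0.087]
 [ 0.675 -0.055]
 [ 0.757 -0.052]]
[0.51845829 0.07950014 0.15994266]
```

>>> send_rows:
  increments:
    - {"gripper": 0,"linear": [0.006,0.005,-0.03],"delta_rot": [0,0,0]}
    - {"gripper": 0,"linear": [0.006,0.005,-0.07],"delta_rot": [0,0,0]}
    - {"gripper": 0,"linear": [0.006,0.005,-0.095],"delta_rot": [0,0,0]}
    - {"gripper": 0,"linear": [0.006,0.005,-0.115],"delta_rot": [0,0,0]}
    - {"gripper": 0,"linear": [0.006,0.005,-0.115],"delta_rot": [0,0,0]}
    - {"gripper": 1,"linear": [0.006,0.005,-0.115],"delta_rot": [0,0,0]}
    - {"gripper": 1,"linear": [0.006,0.005,-0.115],"delta_rot": [0,0,0]}
    - {"gripper": 1,"linear": [0.006,0.005,-0.115],"delta_rot": [0,0,0]}
  newtons: 40

```text
clock: 3.3
position: [0.5267, 0.0855, 0.0485]
ee_rot: [0.001, 0.71, 0.704, 0.001]
contact_force: [-1.4, 0.4, 5.6]
width: 0.0047
gripper_force: 40.3
```

>>> send_rows:
  increments:
    - {"gripper": 1,"linear": [0,-0.01,0.003],"delta_rot": [0,0,0.01]}
    - {"gripper": 1,"linear": [0,-0.022,0.003],"delta_rot": [0,0,0.02]}
    - {"gripper": 1,"linear": [0,-0.035,0.003],"delta_rot": [0,0,0.02]}
    - {"gripper": 1,"linear": [0,-0.048,0.003],"delta_rot": [0,0,0.02]}
    - {"gripper": 1,"linear": [0,-0.062,0.003],"delta_rot": [0,0,0.02]}
    - {"gripper": 1,"linear": [0,-0.075,0.003],"delta_rot": [0,0,0.02]}
    - {"gripper": 1,"linear": [0,-0.085,0.003],"delta_rot": [0,0,0.02]}
    - {"gripper": 1,"linear": [0,-0.085,0.003],"delta_rot": [0,0,0.02]}

```text
clock: 4.1
position: [0.5257, -0.001, 0.0493]
ee_rot: [0.0, 0.703, 0.711, -0.0]
contact_force: [0.7, -0.1, -3.5]
width: 0.0045
gripper_force: 38.9
```

>>> send_rows:
  increments:
    - {"gripper": 0,"linear": [0,0,0],"delta_rot": [0,0,0]}
    - {"gripper": 0,"linear": [0,0,0],"delta_rot": [0,0,0]}
    - {"gripper": 0,"linear": [0,0,0.03],"delta_rot": [0,0,0]}
    - {"gripper": 0,"linear": [0,0,0.08],"delta_rot": [0,0,0]}
    - {"gripper": 0,"linear": [-0.03,0,0.13],"delta_rot": [0,0,0]}
    - {"gripper": 0,"linear": [-0.06,-0.03,0.16],"delta_rot": [0,0,0]}
    - {"gripper": 0,"linear": [-0.06,-0.03,0.16],"delta_rot": [0,0,0]}

```text
clock: 4.8
position: [0.4651, -0.0302, 0.2136]
ee_rot: [0.003, 0.702, 0.712, 0.001]
contact_force: [0.5, 0.2, 0.2]
width: 0.0424
gripper_force: 0.0
```

```bash
python3 -c "
from h import *
grab('wrist','pics/w4.png');grab('top','pics/top4.png')"
```

```text
(no output)
```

View pics/w4.png

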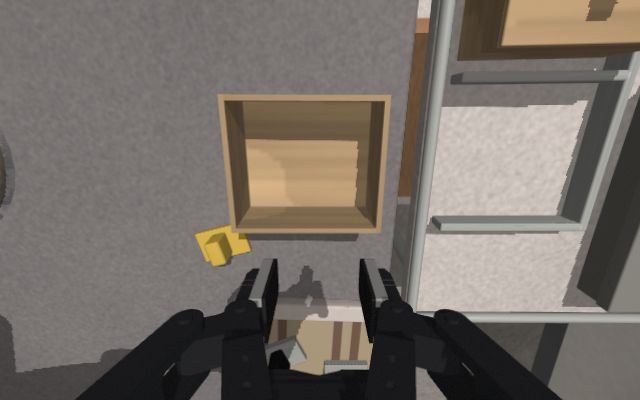

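The box is now opposite the berth. Its rim corners are (219,95), (391,96), (381,233) and (232,233); the strip tops are at about (455,76)-(625,74) and (432,218)-(578,222).

```bash
python3 -c "
from h import *
v=load('pics/w4.npz')
f=lambda z,*a:np.array([at(v,*x,z)[:2] for x in a])
b=f(.075,(219,95),(391,96),(381,233),(232,233));print(b.round(3),b.mean(0).round(3),[np.linalg.norm(b[i]-b[i-1]).round(3) for i in range(4)])
e=b[1]-b[0]+b[2]-b[3];print('yaw',np.arctan2(e[1],e[0]))
print('tube',f(.007,(444,20),(430,150),(418,270)).round(3))
print('left strip inner',f(.03,(455,81),(600,79)).round(3),'right inner',f(.03,(436,217),(575,218)).round(3))
print('yellow',f(.01,(196,233),(240,224),(250,246),(212,262)).round(3))
print('w1,w2 vis',f(.03,(326,362),(296,340)).round(3))
"
```

```text
[[ 0.379  0.061]
 [ 0.528  0.062]
 [ 0.53  -0.067]
 [ 0.38  -0.068]] [ 0.454 -0.003] [np.float64(0.129), np.float64(0.148), np.float64(0.129), np.float64(0.15)]
yaw 0.010806930366057425
tube [[ 0.589  0.135]
 [ 0.593  0.007]
 [ 0.599 -0.148]]
left strip inner [[0.6   0.078]
 [0.74  0.08 ]] right inner [[ 0.602 -0.065]
 [ 0.759 -0.065]]
yellow [[ 0.317 -0.097]
 [ 0.372 -0.085]
 [ 0.382 -0.114]
 [ 0.333 -0.137]]
w1,w2 vis [[ 0.481 -0.279]
 [ 0.44  -0.242]]
```

>>> send_rows:
  increments:
    - {"gripper": 0,"linear": [0,-0.05,0],"delta_rot": [0,0,0]}
    - {"gripper": 0,"linear": [0,-0.1,0],"delta_rot": [0,0,0]}
    - {"gripper": 0,"linear": [0,-0.15,0],"delta_rot": [0,0,0]}
    - {"gripper": 0,"linear": [0,-0.2,0],"delta_rot": [0,0,0]}
    - {"gripper": 0,"linear": [0,-0.25,0],"delta_rot": [0,0,0]}
    - {"gripper": 0,"linear": [0,-0.3,0],"delta_rot": [0,0,0]}
    - {"gripper": 0,"linear": [0,-0.36,0],"delta_rot": [0,0,0]}
    - {"gripper": 0,"linear": [0,-0.36,0],"delta_rot": [0,0,0]}

```text
clock: 5.7
position: [0.4662, -0.3945, 0.2062]
ee_rot: [-0.0, 0.704, 0.71, -0.001]
contact_force: [0.2, 1.5, -0.1]
width: 0.0427
gripper_force: 0.0
```

```bash
python3 -c "
from h import *
v=grab('wrist','pics/w5.png');cv2.imwrite('pics/w5c.png',cv2.resize(v['img'][0:270,170:500],None,fx=2.2,fy=2.2))"
```

```text
(no output)
```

View pics/w5c.png

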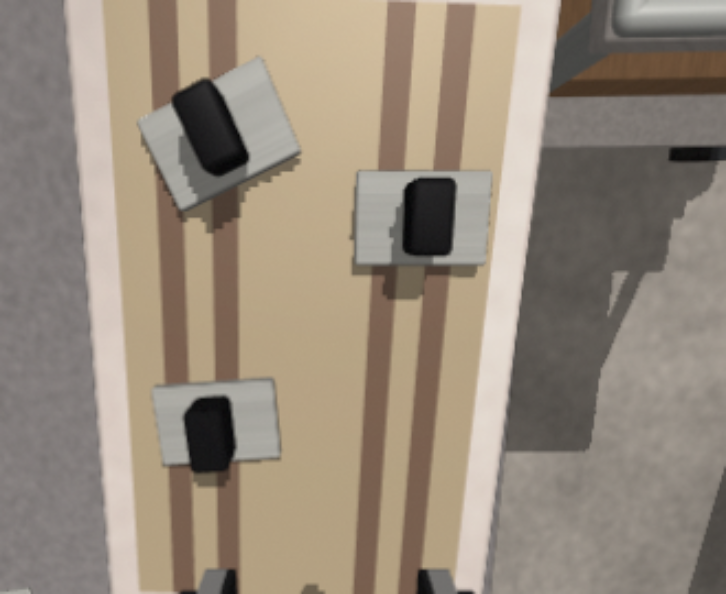

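Clear view of all three plates and grips. I fit the plate corners and check the height against the earlier wrist view.

```bash
python3 -c "
from h import *
v=load('pics/w5.npz');o=load('pics/w1.npz')
C={'w2':[(138,122),(262,57),(300,152),(183,210)],'w1':[(358,170),(491,171),(488,265),(356,264)],'w3':[(153,387),(275,379),(280,458),(162,466)]}
O={'w2':[(308,83),(348,58),(358,82),(322,106)],'w1':[(377,91),(417,91),(418,122),(376,123)],'w3':[(308,163),(347,160),(349,186),(309,192)]}
for n in C:
    c=[(170+a/2.2,b/2.2) for a,b in C[n]]
    P=np.array([at(v,*x,.03) for x in c]);e=(P[1]-P[0])+(P[2]-P[3])
    T=np.array([tri([(v,*x),(o,*y)])[0] for x,y in zip(c,O[n])])
    print(n,P.mean(0).round(3),'yaw',np.arctan2(e[1],e[0]).round(3),[np.linalg.norm(P[i]-P[i-1]).round(3) for i in range(4)],T.mean(0).round(3))
print(get_state()['position'])
"
```

```text
w2 [ 0.419 -0.272  0.03 ] yaw 0.433 [np.float64(0.039), np.float64(0.059), np.float64(0.039), np.float64(0.057)] [ 0.419 -0.272  0.02 ]
w1 [ 0.509 -0.304  0.03 ] yaw 0.002 [np.float64(0.039), np.float64(0.058), np.float64(0.039), np.float64(0.06)] [ 0.515 -0.303 -0.007]
w3 [ 0.412 -0.4    0.03 ] yaw 0.08 [np.float64(0.041), np.float64(0.059), np.float64(0.04), np.float64(0.06)] [ 0.412 -0.401  0.025]
[ 0.46607318 -0.39331795  0.20617171]
```

>>> send_rows:
  increments:
    - {"gripper": 0,"linear": [-0.04,-0.007,-0.02],"delta_rot": [0,0,0.07]}
    - {"gripper": 0,"linear": [-0.054,-0.007,-0.06],"delta_rot": [0,0,0.07]}
    - {"gripper": 0,"linear": [-0.054,-0.007,-0.1],"delta_rot": [0,0,0.07]}
    - {"gripper": 0,"linear": [-0.054,-0.007,-0.14],"delta_rot": [0,0,0.07]}
    - {"gripper": 0,"linear": [-0.054,-0.007,-0.17],"delta_rot": [0,0,0.07]}
    - {"gripper": 0,"linear": [-0.054,-0.007,-0.17],"delta_rot": [0,0,0.07]}
    - {"gripper": 1,"linear": [-0.054,-0.007,-0.17],"delta_rot": [0,0,0.07]}
    - {"gripper": 1,"linear": [-0.054,-0.007,-0.17],"delta_rot": [0,0,0.07]}
  newtons: 60

```text
clock: 6.55
position: [0.4128, -0.3965, 0.0408]
ee_rot: [0.001, 0.677, 0.736, 0.0]
contact_force: [1.5, -0.4, -0.7]
width: 0.0165
gripper_force: 61.1
```

>>> send_rows:
  increments:
    - {"gripper": 1,"linear": [0,0,0],"delta_rot": [0,0,0]}
    - {"gripper": 1,"linear": [0,0,0.03],"delta_rot": [0,0,-0.07]}
    - {"gripper": 1,"linear": [0,0.01,0.07],"delta_rot": [0,0,-0.07]}
    - {"gripper": 1,"linear": [0,0.05,0.1],"delta_rot": [0,0,-0.07]}
    - {"gripper": 1,"linear": [0,0.1,0.1],"delta_rot": [0,0,-0.07]}
    - {"gripper": 1,"linear": [0,0.15,0.1],"delta_rot": [0,0,-0.07]}
    - {"gripper": 1,"linear": [0,0.2,0.1],"delta_rot": [0,0,-0.07]}

```text
clock: 7.25
position: [0.4118, -0.195, 0.1408]
ee_rot: [0.002, 0.703, 0.711, 0.001]
contact_force: [0.9, 0.6, -1.2]
width: 0.0168
gripper_force: 61.2
```

>>> send_rows:
  increments:
    - {"gripper": 1,"linear": [0.003,0.05,0],"delta_rot": [0,0,0]}
    - {"gripper": 1,"linear": [0.006,0.1,0],"delta_rot": [0,0,0]}
    - {"gripper": 1,"linear": [0.006,0.14,0],"delta_rot": [0,0,0]}
    - {"gripper": 1,"linear": [0.006,0.166,0],"delta_rot": [0,0,0]}
    - {"gripper": 1,"linear": [0.006,0.166,-0.02],"delta_rot": [0,0,0]}
    - {"gripper": 1,"linear": [0.006,0.166,-0.055],"delta_rot": [0,0,0]}
    - {"gripper": 1,"linear": [0.006,0.166,-0.09],"delta_rot": [0,0,0]}
    - {"gripper": 1,"linear": [0.006,0.166,-0.108],"delta_rot": [0,0,0]}

```text
clock: 8.05
position: [0.4167, -0.0299, 0.0305]
ee_rot: [-0.0, 0.702, 0.712, -0.0]
contact_force: [0.6, 1.1, 62.7]
width: 0.0167
gripper_force: 86.0
```

>>> send_rows:
  increments:
    - {"gripper": 1,"linear": [0,0,-0.003],"delta_rot": [0,0,0]}
    - {"gripper": 1,"linear": [0,0,-0.005],"delta_rot": [0,0,0]}

```text
clock: 8.25
position: [0.4195, -0.0308, 0.0297]
ee_rot: [0.002, 0.703, 0.712, 0.001]
contact_force: [-5.7, 3.8, 44.8]
width: 0.0169
gripper_force: 66.9
```

>>> send_rows:
  increments:
    - {"gripper": 1,"linear": [0,0,0.005],"delta_rot": [0,0,0]}
    - {"gripper": 0.3,"linear": [0,0,0.005],"delta_rot": [0,0,0]}
    - {"gripper": 0.3,"linear": [0,0,0.005],"delta_rot": [0,0,0]}
    - {"gripper": 0.3,"linear": [0,0,0.03],"delta_rot": [0,0,0]}
    - {"gripper": 0.3,"linear": [0,0,0.07],"delta_rot": [0,0,0]}
    - {"gripper": 0.3,"linear": [0,0,0.12],"delta_rot": [0,0,0]}
    - {"gripper": 0,"linear": [0,-0.05,0.15],"delta_rot": [0,0,0]}
    - {"gripper": 0,"linear": [0,-0.1,0.17],"delta_rot": [0,0,0]}

```text
clock: 9.05
position: [0.4182, -0.1194, 0.1941]
ee_rot: [0.002, 0.701, 0.713, 0.001]
contact_force: [0.8, 0.1, 0.1]
width: 0.0426
gripper_force: 0.0
```

```bash
python3 -c "
from h import *
v=grab('wrist','pics/w6.png');print(get_state()['position'])"
```

```text
[ 0.42061159 -0.12858564  0.19658977]
```

View pics/w6.png

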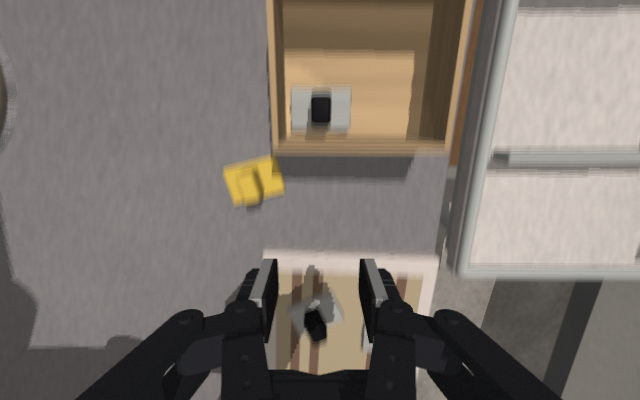

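>>> send_rows:
  increments:
    - {"gripper": 0,"linear": [0,-0.05,0],"delta_rot": [0,0,0.14]}
    - {"gripper": 0,"linear": [0,-0.1,-0.01],"delta_rot": [0,0,0.28]}
    - {"gripper": 0,"linear": [0,-0.141,-0.05],"delta_rot": [0,0,0.42]}
    - {"gripper": 0,"linear": [0,-0.141,-0.09],"delta_rot": [0,0,0.42]}
    - {"gripper": 0,"linear": [0,-0.141,-0.13],"delta_rot": [0,0,0.42]}
    - {"gripper": 0,"linear": [0,-0.141,-0.158],"delta_rot": [0,0,0.42]}
    - {"gripper": 0,"linear": [0,-0.141,-0.158],"delta_rot": [0,0,0.42]}
    - {"gripper": 1,"linear": [0,-0.141,-0.158],"delta_rot": [0,0,0.42]}
  newtons: 60

```text
clock: 9.9
position: [0.4171, -0.2598, 0.0328]
ee_rot: [-0.001, 0.539, 0.842, 0.0]
contact_force: [0.7, -0.7, 0.7]
width: 0.0295
gripper_force: 0.0
```

>>> send_rows:
  increments:
    - {"gripper": 1,"linear": [0,0,0],"delta_rot": [0,0,0]}
    - {"gripper": 1,"linear": [0,0,0],"delta_rot": [0,0,0]}

```text
clock: 10.1
position: [0.4178, -0.2603, 0.0342]
ee_rot: [0.001, 0.539, 0.843, -0.0]
contact_force: [0.4, 0.4, -1.9]
width: 0.0171
gripper_force: 58.9
```

>>> send_rows:
  increments:
    - {"gripper": 1,"linear": [0,0,0.03],"delta_rot": [0,0,0]}
    - {"gripper": 1,"linear": [0,0.02,0.07],"delta_rot": [0,0,-0.14]}
    - {"gripper": 1,"linear": [0,0.06,0.1],"delta_rot": [0,0,-0.28]}
    - {"gripper": 1,"linear": [0,0.11,0.11],"delta_rot": [0,0,-0.42]}
    - {"gripper": 1,"linear": [0,0.16,0.11],"delta_rot": [0,0,-0.42]}
    - {"gripper": 1,"linear": [0,0.21,0.11],"delta_rot": [0,0,-0.42]}
    - {"gripper": 1,"linear": [0,0.26,0.11],"delta_rot": [0,0,-0.42]}
    - {"gripper": 1,"linear": [0,0.297,0.11],"delta_rot": [0,0,-0.42]}

```text
clock: 10.9
position: [0.4168, 0.0393, 0.1443]
ee_rot: [0.0, 0.702, 0.712, 0.001]
contact_force: [0.9, -0.2, -1.5]
width: 0.0169
gripper_force: 59.0
```

>>> send_rows:
  increments:
    - {"gripper": 1,"linear": [0,0,0],"delta_rot": [0,0,0]}
    - {"gripper": 1,"linear": [0,0,-0.04],"delta_rot": [0,0,0]}
    - {"gripper": 1,"linear": [0,0,-0.08],"delta_rot": [0,0,0]}
    - {"gripper": 1,"linear": [0,0,-0.105],"delta_rot": [0,0,0]}
    - {"gripper": 1,"linear": [0,0,-0.113],"delta_rot": [0,0,0]}
    - {"gripper": 1,"linear": [0,0,-0.117],"delta_rot": [0,0,0]}
    - {"gripper": 1,"linear": [0,0,-0.119],"delta_rot": [0,0,0]}

```text
clock: 11.6
position: [0.4182, 0.0363, 0.0296]
ee_rot: [0.0, 0.703, 0.712, 0.0]
contact_force: [-11.2, 1.9, 69.1]
width: 0.0173
gripper_force: 65.1
```

>>> send_rows:
  increments:
    - {"gripper": 1,"linear": [0,0,0.006],"delta_rot": [0,0,0]}
    - {"gripper": 1,"linear": [0,0,0.006],"delta_rot": [0,0,0]}

```text
clock: 11.8
position: [0.4195, 0.0361, 0.0325]
ee_rot: [0.002, 0.703, 0.712, 0.002]
contact_force: [1.8, -0.5, -2.2]
width: 0.0167
gripper_force: 59.9
```

>>> send_rows:
  increments:
    - {"gripper": 0.3,"linear": [0,0,0],"delta_rot": [0,0,0]}
    - {"gripper": 0.3,"linear": [0,0,0],"delta_rot": [0,0,0]}
    - {"gripper": 0.3,"linear": [0,0,0.03],"delta_rot": [0,0,0]}
    - {"gripper": 0.3,"linear": [0,0,0.07],"delta_rot": [0,0,0]}
    - {"gripper": 0.3,"linear": [0,-0.03,0.11],"delta_rot": [0,0,0]}
    - {"gripper": 0,"linear": [0.03,-0.08,0.15],"delta_rot": [0,0,0]}
    - {"gripper": 0,"linear": [0.06,-0.12,0.17],"delta_rot": [0,0,0]}
    - {"gripper": 0,"linear": [0.06,-0.14,0.17],"delta_rot": [0,0,0]}

```text
clock: 12.6
position: [0.4796, -0.1049, 0.2024]
ee_rot: [0.001, 0.702, 0.712, 0.001]
contact_force: [0.8, 0.0, 0.5]
width: 0.0428
gripper_force: 0.0
```

>>> send_rows:
  increments:
    - {"gripper": 0,"linear": [0.0,-0.02,0],"delta_rot": [0,0,0]}
    - {"gripper": 0,"linear": [0,-0.02,0],"delta_rot": [0,0,0]}

```text
clock: 12.8
position: [0.4773, -0.1256, 0.1998]
ee_rot: [-0.001, 0.704, 0.71, -0.001]
contact_force: [0.9, -0.2, 0.1]
width: 0.0427
gripper_force: 0.0
```

```bash
python3 -c "
from h import *
v=grab('wrist','pics/w7.png');print(get_state()['position'])"
```

```text
[ 0.47661514 -0.12372834  0.19945605]
```

View pics/w7.png

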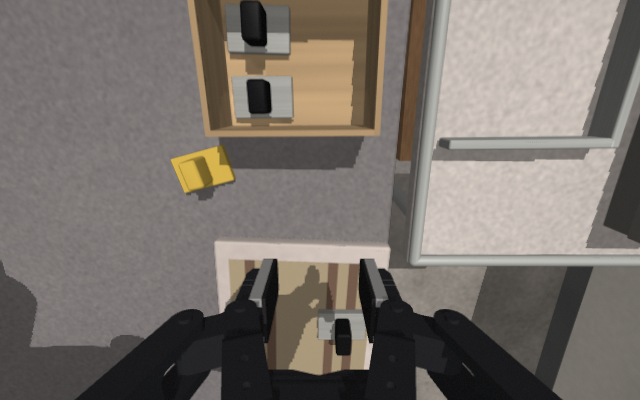

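Both weights stand flat in the box, with plate corners (225,6)-(289,53) and (233,77)-(292,118). The third weight is at (341,325).

```bash
python3 -c "
from h import *
v=load('pics/w7.npz')
f=lambda z,*a:np.array([at(v,*x,z)[:2] for x in a])
print('box rim right corners',f(.075,(206,134),(381,134)).round(3))
for c in [[(225,6),(289,5),(289,53),(229,53)],[(233,77),(292,77),(293,118),(237,118)]]: P=f(.015,*c);print(P.round(3).tolist(),P.mean(0).round(3))
P=f(.03,(317,309),(362,309),(364,340),(320,340));print('w1',P.round(3).tolist(),P.mean(0))
"
```

```text
box rim right corners [[ 0.381 -0.066]
 [ 0.53  -0.064]]
[[0.39, 0.043], [0.448, 0.045], [0.448, 0.006], [0.39, 0.005]] [0.419 0.025]
[[0.392, -0.016], [0.45, -0.015], [0.45, -0.054], [0.393, -0.055]] [ 0.421 -0.035]
w1 [[0.477, -0.277], [0.532, -0.276], [0.537, -0.323], [0.482, -0.324]] [ 0.50715235 -0.29978352]
```

>>> send_rows:
  increments:
    - {"gripper": 0,"linear": [0.01,-0.05,0],"delta_rot": [0,0,-0.01]}
    - {"gripper": 0,"linear": [0.02,-0.1,0],"delta_rot": [0,0,-0.01]}
    - {"gripper": 0,"linear": [0.031,-0.15,-0.01],"delta_rot": [0,0,-0.01]}
    - {"gripper": 0,"linear": [0.031,-0.178,-0.05],"delta_rot": [0,0,-0.01]}
    - {"gripper": 0,"linear": [0.031,-0.178,-0.09],"delta_rot": [0,0,-0.01]}
    - {"gripper": 0,"linear": [0.031,-0.178,-0.13],"delta_rot": [0,0,-0.01]}
    - {"gripper": 0,"linear": [0.031,-0.178,-0.163],"delta_rot": [0,0,-0.01]}
    - {"gripper": 0,"linear": [0.031,-0.178,-0.163],"delta_rot": [0,0,-0.01]}

```text
clock: 13.65
position: [0.5045, -0.2967, 0.0323]
ee_rot: [-0.007, 0.706, 0.708, -0.001]
contact_force: [-0.4, 0.5, 0.6]
width: 0.0424
gripper_force: 0.0
```

>>> send_rows:
  increments:
    - {"gripper": 1,"linear": [0,0,0],"delta_rot": [0,0,0]}
    - {"gripper": 1,"linear": [0,0,0],"delta_rot": [0,0,0]}
    - {"gripper": 1,"linear": [0,0,0],"delta_rot": [0,0,0]}

```text
clock: 13.95
position: [0.5098, -0.3016, 0.0396]
ee_rot: [0.002, 0.706, 0.708, 0.0]
contact_force: [-0.2, 0.6, -1.5]
width: 0.0168
gripper_force: 60.9
```

>>> send_rows:
  increments:
    - {"gripper": 1,"linear": [0,0,0.03],"delta_rot": [0,0,0]}
    - {"gripper": 1,"linear": [0,0.02,0.07],"delta_rot": [0,0,0]}
    - {"gripper": 1,"linear": [0,0.06,0.1],"delta_rot": [0,0,0.01]}
    - {"gripper": 1,"linear": [-0.01,0.11,0.11],"delta_rot": [0,0,0.01]}
    - {"gripper": 1,"linear": [-0.022,0.16,0.11],"delta_rot": [0,0,0.01]}
    - {"gripper": 1,"linear": [-0.022,0.21,0.11],"delta_rot": [0,0,0.01]}
    - {"gripper": 1,"linear": [-0.022,0.26,0.11],"delta_rot": [0,0,0.01]}
    - {"gripper": 1,"linear": [-0.022,0.299,0.11],"delta_rot": [0,0,0.01]}

```text
clock: 14.75
position: [0.4864, 0.0001, 0.1493]
ee_rot: [0.001, 0.702, 0.712, 0.001]
contact_force: [1.3, 0.0, -0.8]
width: 0.017
gripper_force: 61.0
```

>>> send_rows:
  increments:
    - {"gripper": 1,"linear": [0,0,0],"delta_rot": [0,0,0]}
    - {"gripper": 1,"linear": [0,0,-0.04],"delta_rot": [0,0,0]}
    - {"gripper": 1,"linear": [0,0,-0.08],"delta_rot": [0,0,0]}
    - {"gripper": 1,"linear": [0,0,-0.105],"delta_rot": [0,0,0]}
    - {"gripper": 1,"linear": [0,0,-0.114],"delta_rot": [0,0,0]}
    - {"gripper": 1,"linear": [0,0,-0.114],"delta_rot": [0,0,0]}

```text
clock: 15.35
position: [0.4864, -0.0027, 0.0334]
ee_rot: [-0.0, 0.703, 0.712, -0.0]
contact_force: [-0.7, 0.0, -2.2]
width: 0.0168
gripper_force: 60.9
```

>>> send_rows:
  increments:
    - {"gripper": 1,"linear": [0,0,-0.002],"delta_rot": [0,0,0]}
    - {"gripper": 1,"linear": [0,0,-0.004],"delta_rot": [0,0,0]}

```text
clock: 15.55
position: [0.4882, -0.0027, 0.0311]
ee_rot: [0.002, 0.703, 0.712, 0.001]
contact_force: [0.6, -0.3, -2.0]
width: 0.0167
gripper_force: 60.9
```

>>> send_rows:
  increments:
    - {"gripper": 0.3,"linear": [0,0,0],"delta_rot": [0,0,0]}
    - {"gripper": 0.3,"linear": [0,0,0],"delta_rot": [0,0,0]}
    - {"gripper": 0.3,"linear": [0,0,0.03],"delta_rot": [0,0,0]}
    - {"gripper": 0.3,"linear": [0,0,0.07],"delta_rot": [0,0,0]}
    - {"gripper": 0.3,"linear": [0,0,0.11],"delta_rot": [0,0,0]}
    - {"gripper": 0.3,"linear": [0,-0.04,0.15],"delta_rot": [0,0,0]}
    - {"gripper": 0.3,"linear": [0,-0.08,0.17],"delta_rot": [0,0,0]}
    - {"gripper": 0.3,"linear": [0,-0.08,0.17],"delta_rot": [0,0,0]}

```text
clock: 16.35
position: [0.49, -0.0874, 0.2048]
ee_rot: [0.006, 0.704, 0.71, 0.002]
contact_force: [0.4, 0.5, 0.1]
width: 0.0296
gripper_force: 0.0
```

>>> send_rows:
  increments:
    - {"gripper": 0.3,"linear": [0,0,0],"delta_rot": [0,0,0]}
    - {"gripper": 0.3,"linear": [0,0,0],"delta_rot": [0,0,0]}

```text
clock: 16.55
position: [0.4859, -0.0815, 0.1992]
ee_rot: [-0.001, 0.702, 0.712, 0.0]
contact_force: [0.3, 0.4, 0.2]
width: 0.0299
gripper_force: 0.0
```

```bash
python3 -c "
from h import *
v=grab('wrist','pics/w8.png');print(get_state()['position'])"
```

```text
[ 0.48573921 -0.08114271  0.19885109]
```

View pics/w8.png

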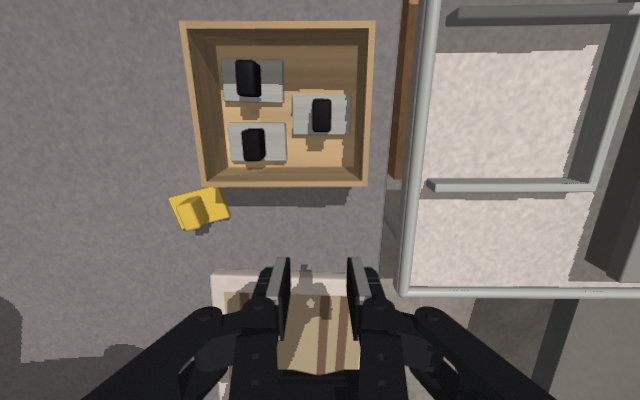

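All three weights stand flat in the box. I now measure the box against the berth; the rim corners are (181,23), (375,22), (368,186) and (205,185).

```bash
python3 -c "
from h import *
v=load('pics/w8.npz')
f=lambda z,*a:np.array([at(v,*x,z)[:2] for x in a])
b=f(.075,(181,23),(375,22),(368,186),(205,185));print(b.round(3),b.mean(0).round(3))
e=b[1]-b[0]+b[2]-b[3];print('yaw',np.arctan2(e[1],e[0]))
print('tube',f(.007,(431,20),(418,150),(408,250)).round(3))
print('tube left/right edges',f(.007,(413,150),(425,150)).round(3))
print('left inner',f(.03,(450,24),(600,20)).round(3),'right inner',f(.03,(432,180),(590,181)).round(3))
print('stop',f(.03,(592,160),(607,90)).round(3))
"
```

```text
[[ 0.38   0.06 ]
 [ 0.527  0.063]
 [ 0.531 -0.065]
 [ 0.384 -0.066]] [ 0.455 -0.002]
yaw 0.014839821330284119
tube [[ 0.591  0.081]
 [ 0.594 -0.041]
 [ 0.597 -0.162]]
tube left/right edges [[ 0.589 -0.042]
 [ 0.602 -0.041]]
left inner [[0.601 0.072]
 [0.731 0.075]] right inner [[ 0.605 -0.069]
 [ 0.767 -0.068]]
stop [[ 0.762 -0.047]
 [ 0.756  0.019]]
```

>>> send_rows:
  increments:
    - {"gripper": 0.4,"linear": [0.02,0.04,0],"delta_rot": [0,0,0]}
    - {"gripper": 0.4,"linear": [0.041,0.08,0],"delta_rot": [0,0,0]}
    - {"gripper": 0.4,"linear": [0.041,0.08,-0.03],"delta_rot": [0,0,0]}
    - {"gripper": 0.4,"linear": [0.041,0.08,-0.07],"delta_rot": [0,0,0]}
    - {"gripper": 0.4,"linear": [0.041,0.08,-0.11],"delta_rot": [0,0,0]}
    - {"gripper": 0.4,"linear": [0.041,0.08,-0.135],"delta_rot": [0,0,0]}
    - {"gripper": 0.4,"linear": [0.041,0.08,-0.15],"delta_rot": [0,0,0]}
    - {"gripper": 0.4,"linear": [0.041,0.08,-0.15],"delta_rot": [0,0,0]}

```text
clock: 17.4
position: [0.5246, -0.0007, 0.0465]
ee_rot: [-0.003, 0.702, 0.712, -0.002]
contact_force: [-1.0, -0.2, 0.2]
width: 0.0255
gripper_force: 0.0
```

>>> send_rows:
  increments:
    - {"gripper": 1,"linear": [0,0,0],"delta_rot": [0,0,0]}
    - {"gripper": 1,"linear": [0,0,0],"delta_rot": [0,0,0]}
    - {"gripper": 1,"linear": [0,0,0],"delta_rot": [0,0,0]}

```text
clock: 17.7
position: [0.5274, -0.0019, 0.05]
ee_rot: [0.0, 0.702, 0.712, 0.0]
contact_force: [-0.9, 0.4, -3.3]
width: 0.0039
gripper_force: 60.1
```

Gripped. Now I tip it.

>>> send_rows:
  increments:
    - {"gripper": 1,"linear": [-0.001,0,0.004],"delta_rot": [0,-0.025,0]}
    - {"gripper": 1,"linear": [-0.003,0,0.008],"delta_rot": [0,-0.05,0]}
    - {"gripper": 1,"linear": [-0.005,0,0.012],"delta_rot": [0,-0.08,0]}
    - {"gripper": 1,"linear": [-0.007,0,0.016],"delta_rot": [0,-0.11,0]}
    - {"gripper": 1,"linear": [-0.008,0,0.021],"delta_rot": [0,-0.14,0]}
    - {"gripper": 1,"linear": [-0.008,0,0.021],"delta_rot": [0,-0.14,0]}

```text
clock: 18.3
position: [0.5182, -0.0022, 0.0713]
ee_rot: [0.05, 0.701, 0.71, 0.05]
contact_force: [-0.4, 0.4, -6.8]
width: 0.0038
gripper_force: 59.8
```

>>> send_rows:
  increments:
    - {"gripper": 1,"linear": [0.01,0.001,0.001],"delta_rot": [0,0,0]}
    - {"gripper": 1,"linear": [0.025,0.003,0.001],"delta_rot": [0,0,0.005]}
    - {"gripper": 1,"linear": [0.04,0.004,0.001],"delta_rot": [0,0,0.005]}
    - {"gripper": 1,"linear": [0.055,0.005,0.001],"delta_rot": [0,0,0.005]}
    - {"gripper": 1,"linear": [0.07,0.005,0.001],"delta_rot": [0,0,0.005]}
    - {"gripper": 1,"linear": [0.085,0.005,0.001],"delta_rot": [0,0,0.005]}
    - {"gripper": 1,"linear": [0.1,0.006,0.001],"delta_rot": [0,0,0.005]}
    - {"gripper": 1,"linear": [0.1,0.006,0.001],"delta_rot": [0,0,0.005]}

```text
clock: 19.1
position: [0.624, 0.0035, 0.0717]
ee_rot: [0.052, 0.699, 0.712, 0.051]
contact_force: [1.5, -0.4, -5.6]
width: 0.004
gripper_force: 59.9
```

>>> send_rows:
  increments:
    - {"gripper": 1,"linear": [0,0,0],"delta_rot": [0,0,0]}
    - {"gripper": 1,"linear": [0,0,-0.001],"delta_rot": [0,0.005,0]}
    - {"gripper": 1,"linear": [0,0,-0.002],"delta_rot": [0,0.01,0]}
    - {"gripper": 1,"linear": [0,0,-0.003],"delta_rot": [0,0.015,0]}

```text
clock: 19.5
position: [0.6199, 0.0036, 0.069]
ee_rot: [0.045, 0.699, 0.712, 0.044]
contact_force: [2.5, -0.2, -4.5]
width: 0.0037
gripper_force: 60.0
```

>>> send_rows:
  increments:
    - {"gripper": 0.4,"linear": [0,0,0],"delta_rot": [0,0,0]}
    - {"gripper": 0.4,"linear": [0,0,0],"delta_rot": [0,0,0]}
    - {"gripper": 0.4,"linear": [0,0,0.01],"delta_rot": [0,0,0]}
    - {"gripper": 0.4,"linear": [-0.002,0,0.04],"delta_rot": [0,0.02,0]}
    - {"gripper": 0.4,"linear": [-0.002,0,0.08],"delta_rot": [0,0.1,0]}
    - {"gripper": 0.2,"linear": [-0.03,0,0.12],"delta_rot": [0,0.12,0]}
    - {"gripper": 0.2,"linear": [-0.07,-0.03,0.14],"delta_rot": [0,0.12,0]}
    - {"gripper": 0,"linear": [-0.11,-0.08,0.14],"delta_rot": [0,0.12,0]}

```text
clock: 20.3
position: [0.5217, -0.0626, 0.2127]
ee_rot: [0.005, 0.699, 0.715, 0.004]
contact_force: [0.5, -1.6, 0.9]
width: 0.0427
gripper_force: 0.0
```

>>> send_rows:
  increments:
    - {"gripper": 0,"linear": [0,0,0],"delta_rot": [0,0,0]}
    - {"gripper": 0,"linear": [0,0,0],"delta_rot": [0,0,0]}

```text
clock: 20.5
position: [0.5204, -0.0633, 0.2096]
ee_rot: [0.002, 0.702, 0.713, 0.003]
contact_force: [0.5, 0.0, -0.2]
width: 0.0427
gripper_force: 0.0
```

```bash
python3 -c "
from h import *
v=grab('wrist','pics/w9.png');s=get_state();print(s['position'],s['ee_rot'])"
```

```text
[ 0.52106384 -0.06272347  0.20914693] [0.00218003 0.70107162 0.71308204 0.00279802]
```

View pics/w9.png

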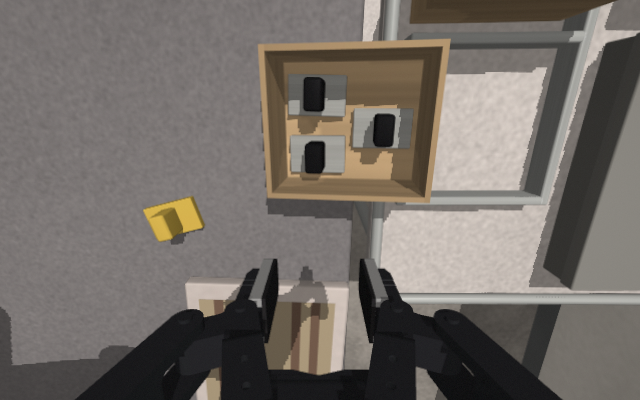

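The box's nose rests on the rim with its corners at (259,45), (449,41), (431,202) and (267,198). I check yaw and lateral offset.

```bash
python3 -c "
from h import *
v=load('pics/w9.npz')
f=lambda z,*a:np.array([at(v,*x,z)[:2] for x in a])
b=np.array([at(v,259,45,.075),at(v,449,41,.094),at(v,431,202,.094),at(v,267,198,.075)]);print(b.round(3),b.mean(0).round(3))
e=b[1]-b[0]+b[2]-b[3];print('yaw',np.arctan2(e[1],e[0]))
print('left inner',f(.03,(455,47),(575,44)).round(3),'right inner',f(.03,(450,196),(543,196)).round(3))
"
```

```text
[[ 0.472  0.066  0.075]
 [ 0.617  0.068  0.094]
 [ 0.622 -0.059  0.094]
 [ 0.473 -0.063  0.075]] [0.546 0.003 0.085]
yaw 0.0201808214081797
left inner [[0.649 0.075]
 [0.76  0.078]] right inner [[ 0.668 -0.071]
 [ 0.769 -0.07 ]]
```

>>> send_rows:
  increments:
    - {"gripper": 0,"linear": [-0.03,0.01,0.01],"delta_rot": [0,0,-0.14]}
    - {"gripper": 0,"linear": [-0.06,0.03,0.01],"delta_rot": [0,0,-0.28]}
    - {"gripper": 0,"linear": [-0.09,0.05,0.01],"delta_rot": [0,0,-0.42]}
    - {"gripper": 0,"linear": [-0.12,0.066,0.01],"delta_rot": [0,0,-0.56]}
    - {"gripper": 0,"linear": [-0.12,0.066,0.01],"delta_rot": [0,0,-0.7]}
    - {"gripper": -0.4,"linear": [-0.12,0.066,0.01],"delta_rot": [0,0,-0.84]}
    - {"gripper": -0.4,"linear": [-0.12,0.066,0.01],"delta_rot": [0,0,-0.98]}
    - {"gripper": -0.4,"linear": [-0.12,0.066,0.01],"delta_rot": [0,0,-1.12]}

```text
clock: 21.35
position: [0.4015, 0.0043, 0.2183]
ee_rot: [0.002, 0.973, 0.23, 0.001]
contact_force: [0.6, -0.3, -0.2]
width: 0.0597
gripper_force: 0.0
```

>>> send_rows:
  increments:
    - {"gripper": -0.4,"linear": [0,0,-0.02],"delta_rot": [0,0,-0.14]}
    - {"gripper": -0.4,"linear": [0,0,-0.06],"delta_rot": [0,0,-0.28]}
    - {"gripper": -0.4,"linear": [0,0,-0.1],"delta_rot": [0,0,-0.42]}
    - {"gripper": -0.4,"linear": [0,0,-0.14],"delta_rot": [0,0,-0.448]}
    - {"gripper": -0.4,"linear": [0,0,-0.174],"delta_rot": [0,0,-0.448]}
    - {"gripper": -0.4,"linear": [0,0,-0.174],"delta_rot": [0,0,-0.448]}

```text
clock: 21.95
position: [0.3978, 0.0047, 0.0409]
ee_rot: [0.002, 1.0, 0.011, -0.004]
contact_force: [-0.5, 0.0, 0.9]
width: 0.0595
gripper_force: 0.0
```

>>> send_rows:
  increments:
    - {"gripper": -0.4,"linear": [0.02,0,0.004],"delta_rot": [0,0,0]}
    - {"gripper": -0.4,"linear": [0.04,0,0.004],"delta_rot": [0,0,0]}
    - {"gripper": -0.4,"linear": [0.055,0,0.004],"delta_rot": [0,0,0]}
    - {"gripper": -0.4,"linear": [0.065,0,0.004],"delta_rot": [0,0,0]}
    - {"gripper": -0.4,"linear": [0.075,0,0.004],"delta_rot": [0,0,0]}
    - {"gripper": -0.4,"linear": [0.085,0,0.004],"delta_rot": [0,0,0]}
    - {"gripper": -0.4,"linear": [0.095,0,0.004],"delta_rot": [0,0,0]}
    - {"gripper": -0.4,"linear": [0.1,0,0.004],"delta_rot": [0,0,0]}

```text
clock: 22.75
position: [0.4927, 0.0046, 0.0485]
ee_rot: [0.002, 1.0, 0.011, -0.008]
contact_force: [-17.3, -0.3, 11.3]
width: 0.0594
gripper_force: 9.1
```

>>> send_rows:
  increments:
    - {"gripper": -0.4,"linear": [0.008,0,0],"delta_rot": [0,0,0]}
    - {"gripper": -0.4,"linear": [0.016,0,0],"delta_rot": [0,0,0]}
    - {"gripper": -0.4,"linear": [0.024,0,0],"delta_rot": [0,0,0]}
    - {"gripper": -0.4,"linear": [0.024,0,0],"delta_rot": [0,0,0]}

```text
clock: 23.15
position: [0.5044, 0.0051, 0.0479]
ee_rot: [0.001, 1.0, 0.012, -0.021]
contact_force: [-36.5, -0.9, 27.4]
width: 0.06
gripper_force: 18.5
```

```bash
python3 -c "
from h import *
v=grab('scene','pics/s10.png');cv2.imwrite('pics/s10c.png',cv2.resize(v['img'][110:330,270:550],None,fx=2.7,fy=2.7))"
```

```text
(no output)
```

View pics/s10c.png

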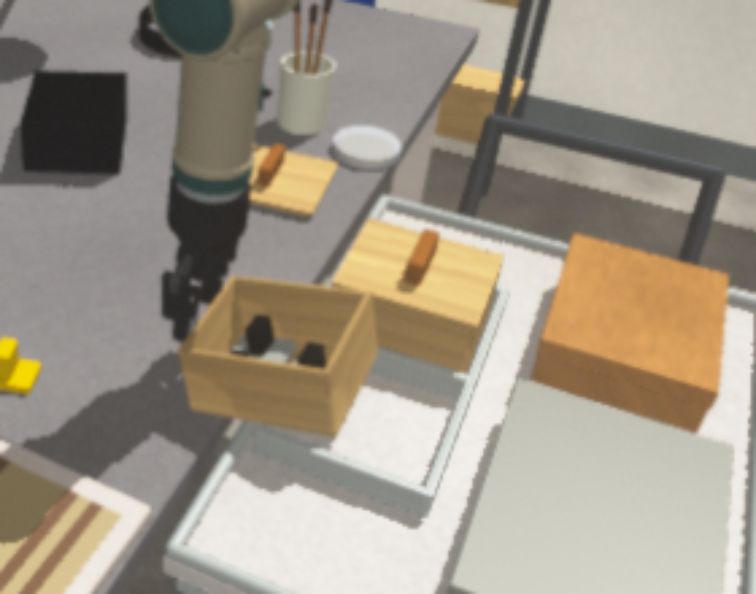

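The box sits properly between the strips, but the push is loading it downwards (27 N up on the tool). I back off and push from lower down.

>>> send_rows:
  increments:
    - {"gripper": -0.4,"linear": [-0.02,0,0.002],"delta_rot": [0,0,0]}
    - {"gripper": -0.4,"linear": [-0.035,0,0.002],"delta_rot": [0,0,0]}
    - {"gripper": -0.4,"linear": [-0.05,0,0.002],"delta_rot": [0,0,0]}
    - {"gripper": -0.4,"linear": [-0.05,0,0.002],"delta_rot": [0,0,0]}

```text
clock: 23.6
position: [0.4734, 0.0039, 0.0514]
ee_rot: [0.002, 1.0, 0.011, 0.0]
contact_force: [0.0, 0.5, -0.7]
width: 0.0599
gripper_force: 0.0
```

>>> send_rows:
  increments:
    - {"gripper": -0.4,"linear": [0,0,-0.01],"delta_rot": [0,0,0]}
    - {"gripper": -0.4,"linear": [0,0,-0.022],"delta_rot": [0,0,0]}
    - {"gripper": -0.4,"linear": [0,0,-0.022],"delta_rot": [0,0,0]}

```text
clock: 23.9
position: [0.4751, 0.0034, 0.0271]
ee_rot: [0.002, 1.0, 0.01, -0.0]
contact_force: [-0.4, -0.1, 0.1]
width: 0.0599
gripper_force: 0.0
```

```bash
python3 -c "
from h import *
v=grab('wrist','pics/w11.png');s=get_state();print(s['position'],s['ee_rot'])
t=grab('top','pics/t11.png')
a=v['img'];b=cv2.resize(t['img'][40:240,240:440],(400,400))
cv2.imwrite('pics/c11.png',np.hstack([a[:,120:520],b]))"
```

```text
[0.47536621 0.00335672 0.02761174] [ 2.44584544e-03  9.99942083e-01  1.04806050e-02 -6.80835478e-05]
```

View pics/c11.png

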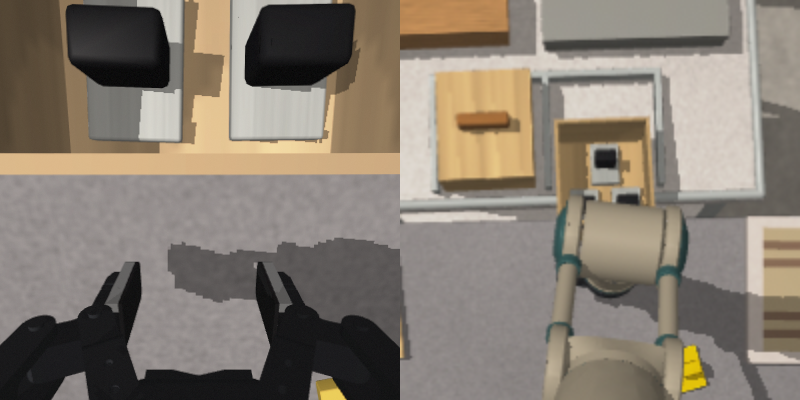

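The box did move forward. Its rear rim in the wrist view is at rows 153-175, and its front rim in the top view is at about row 99. I compute where it is.

```bash
python3 -c "
from h import *
v=load('pics/w11.npz');t=load('pics/t11.npz')
for z in (.075,.08,.085,.095): print(z,[at(v,x,174,z)[:2].round(3).tolist() for x in (130,320,510)])
for z in (.075,.085,.095): print(z,[at(t,*x,z)[:2].round(3).tolist() for x in ((318,99.5),(363.5,99.5))])
"
```

```text
0.075 [[0.537, 0.064], [0.539, 0.005], [0.54, -0.055]]
0.08 [[0.538, 0.061], [0.54, 0.005], [0.541, -0.052]]
0.085 [[0.54, 0.058], [0.541, 0.005], [0.542, -0.048]]
0.095 [[0.542, 0.052], [0.543, 0.005], [0.544, -0.042]]
0.075 [[0.689, 0.069], [0.687, -0.055]]
0.085 [[0.686, 0.069], [0.684, -0.055]]
0.095 [[0.683, 0.068], [0.681, -0.054]]
```

```bash
python3 -c "
from h import *
s=load('pics/s10.npz')
g=lambda a,b:(270+a/2.7,110+b/2.7)
print('front-right rim',[at(s,*g(328,374),z).round(3).tolist() for z in (.075,.085,.095)])
print('front-right bottom',[at(s,*g(335,433),z).round(3).tolist() for z in (0,.01,.02)])
print('rear-right rim',[at(s,*g(185,350),z).round(3).tolist() for z in (.075,.09,.105)])
print('rear-right bottom',[at(s,*g(192,406),z).round(3).tolist() for z in (0,.01,.02,.03)])
print('finger tip',[at(s,*g(180,337),z).round(3).tolist() for z in (.045,.055)])
n=grab('scene','pics/s12.png')
d=np.abs(n['img'].astype(int)-s['img']).max(2)[200:290,330:430]>25
print(d.sum())
"
```

```text
front-right rim [[0.656, -0.025, 0.075], [0.659, -0.036, 0.085], [0.661, -0.046, 0.095]]
front-right bottom [[0.671, -0.021, 0.0], [0.673, -0.031, 0.01], [0.675, -0.04, 0.02]]
rear-right rim [[0.525, -0.06, 0.075], [0.532, -0.075, 0.09], [0.539, -0.09, 0.105]]
rear-right bottom [[0.533, -0.055, 0.0], [0.537, -0.064, 0.01], [0.541, -0.073, 0.02], [0.546, -0.082, 0.03]]
finger tip [[0.498, -0.015, 0.045], [0.503, -0.025, 0.055]]
2572
```

Working it out: the tool had been holding the tail down. Since I backed off, the box's nose has come down over the tube, with the heel at x≈0.53. Now I push gently at mid-height.

>>> send_rows:
  increments:
    - {"gripper": -0.4,"linear": [0.005,0,0.014],"delta_rot": [0,0,0]}
    - {"gripper": -0.4,"linear": [0.02,0,0.014],"delta_rot": [0,0,0]}
    - {"gripper": -0.4,"linear": [0.032,0,0.014],"delta_rot": [0,0,0]}
    - {"gripper": -0.4,"linear": [0.04,0,0.014],"delta_rot": [0,0,0]}
    - {"gripper": -0.4,"linear": [0.048,0,0.014],"delta_rot": [0,0,0]}
    - {"gripper": -0.4,"linear": [0.056,0,0.014],"delta_rot": [0,0,0]}
    - {"gripper": -0.4,"linear": [0.06,0,0.014],"delta_rot": [0,0,0]}

```text
clock: 24.75
position: [0.5333, 0.0034, 0.0413]
ee_rot: [0.002, 1.0, 0.01, -0.002]
contact_force: [-3.4, 0.7, -1.9]
width: 0.0601
gripper_force: 1.5
```

>>> send_rows:
  increments:
    - {"gripper": -0.4,"linear": [0.008,0,0.0],"delta_rot": [0,0,0]}
    - {"gripper": -0.4,"linear": [0.016,0,0.0],"delta_rot": [0,0,0]}
    - {"gripper": -0.4,"linear": [0.024,0,0.0],"delta_rot": [0,0,0]}
    - {"gripper": -0.4,"linear": [0.032,0,0.0],"delta_rot": [0,0,0]}
    - {"gripper": -0.4,"linear": [0.038,0,0.0],"delta_rot": [0,0,0]}
    - {"gripper": -0.4,"linear": [0.038,0,0.0],"delta_rot": [0,0,0]}

```text
clock: 25.35
position: [0.5749, 0.0031, 0.0426]
ee_rot: [0.003, 1.0, 0.01, 0.002]
contact_force: [-0.9, -0.6, -0.7]
width: 0.0597
gripper_force: 0.2
```

>>> send_rows:
  increments:
    - {"gripper": -0.4,"linear": [0.005,0,0.0],"delta_rot": [0,0,0]}
    - {"gripper": -0.4,"linear": [0.01,0,0.0],"delta_rot": [0,0,0]}
    - {"gripper": -0.4,"linear": [0.012,0,0.0],"delta_rot": [0,0,0]}
    - {"gripper": -0.4,"linear": [0.012,0,0.0],"delta_rot": [0,0,0]}

```text
clock: 25.75
position: [0.5852, 0.0032, 0.0422]
ee_rot: [0.003, 1.0, 0.01, 0.001]
contact_force: [-1.8, -0.5, -1.0]
width: 0.0594
gripper_force: 1.0
```

```bash
python3 -c "
from h import *
t=grab('top','pics/t13.png')['img'];w=grab('wrist','pics/w13.png')['img']
# box front-inner shading: print profile along column of top image
print([tuple(map(int,t[r,345])) for r in range(70,110,2)])
print([tuple(map(int,w[r,320])) for r in range(60,260,8)]);print(get_state()['position'])"
```

```text
[(199, 206, 216), (204, 213, 220), (185, 193, 197), (178, 184, 182), (97, 132, 155), (68, 98, 119), (51, 73, 87), (56, 76, 91), (112, 130, 141), (124, 144, 156), (130, 152, 165), (135, 158, 171), (138, 160, 174), (140, 164, 178), (142, 166, 179), (144, 168, 182), (145, 168, 183), (143, 167, 180), (139, 161, 175), (133, 155, 168)]
[(200, 209, 210), (200, 209, 211), (201, 210, 212), (201, 209, 212), (201, 209, 212), (85, 89, 89), (145, 191, 225), (144, 191, 225), (145, 193, 226), (144, 192, 225), (144, 192, 225), (144, 192, 225), (143, 191, 224), (87, 115, 137), (87, 115, 137), (89, 117, 140), (94, 125, 151), (159, 211, 238), (159, 211, 238), (159, 211, 238), (159, 211, 239), (158, 211, 238), (74, 97, 116), (71, 95, 112), (69, 92, 109)]
[0.58521865 0.00320567 0.04239907]
```

>>> send_rows:
  increments:
    - {"gripper": -0.4,"linear": [0.005,0,0.0],"delta_rot": [0,0,0]}
    - {"gripper": -0.4,"linear": [0.01,0,0.0],"delta_rot": [0,0,0]}
    - {"gripper": -0.4,"linear": [0.012,0,0.0],"delta_rot": [0,0,0]}
    - {"gripper": -0.4,"linear": [0.012,0,0.0],"delta_rot": [0,0,0]}

```text
clock: 26.25
position: [0.5973, 0.0032, 0.0422]
ee_rot: [0.003, 1.0, 0.01, 0.001]
contact_force: [-2.6, -1.6, -2.3]
width: 0.0598
gripper_force: 1.3
```

>>> send_rows:
  increments:
    - {"gripper": -0.4,"linear": [0.003,0,0.0],"delta_rot": [0,0,0]}
    - {"gripper": -0.4,"linear": [0.005,0,0.0],"delta_rot": [0,0,0]}
    - {"gripper": -0.4,"linear": [0.005,0,0.0],"delta_rot": [0,0,0]}
    - {"gripper": -0.4,"linear": [0.005,0,0.0],"delta_rot": [0,0,0]}

```text
clock: 26.65
position: [0.602, 0.0032, 0.0422]
ee_rot: [0.003, 1.0, 0.01, 0.001]
contact_force: [-3.3, -0.5, -1.5]
width: 0.0599
gripper_force: 1.5
```

>>> send_rows:
  increments:
    - {"gripper": -0.4,"linear": [-0.01,0,0.0],"delta_rot": [0,0,0]}
    - {"gripper": -0.4,"linear": [-0.03,0,0.02],"delta_rot": [0,0,0]}
    - {"gripper": -0.4,"linear": [-0.04,0,0.06],"delta_rot": [0,0,0]}
    - {"gripper": -0.4,"linear": [-0.04,0,0.1],"delta_rot": [0,0,0]}
    - {"gripper": -0.4,"linear": [-0.04,0,0.14],"delta_rot": [0,0,0]}
    - {"gripper": -0.4,"linear": [-0.04,0,0.17],"delta_rot": [0,0,0]}
    - {"gripper": -0.4,"linear": [-0.04,0,0.17],"delta_rot": [0,0,0]}
    - {"gripper": -0.4,"linear": [-0.04,0,0.17],"delta_rot": [0,0,0]}

```text
clock: 27.45
position: [0.5627, 0.0031, 0.2136]
ee_rot: [0.003, 1.0, 0.01, 0.003]
contact_force: [0.3, -0.4, 0.0]
width: 0.06
gripper_force: 0.0
```

```bash
python3 -c "
from h import *
w=grab('wrist','pics/w14.png')['img'];t=grab('top','pics/t14.png')['img'];s=grab('scene','pics/s14.png')['img'];print(get_state()['position'],get_state()['ee_rot'])
c=np.zeros((600,800,3),np.uint8)
c[:400,:560]=w[:,40:600]
c[400:,:300]=cv2.resize(t[50:150,240:390],(300,200))
c[400:,300:800]=cv2.resize(s[180:300,330:630],(500,200))
c[:400,560:800]=cv2.resize(t[130:230,180:240],(240,400))
cv2.imwrite('pics/c14.png',c)"
```

```text
[0.56104594 0.00328974 0.21094491] [ 2.40852308e-03  9.99943493e-01  1.03395219e-02 -5.51196010e-04]
```

View pics/c14.png

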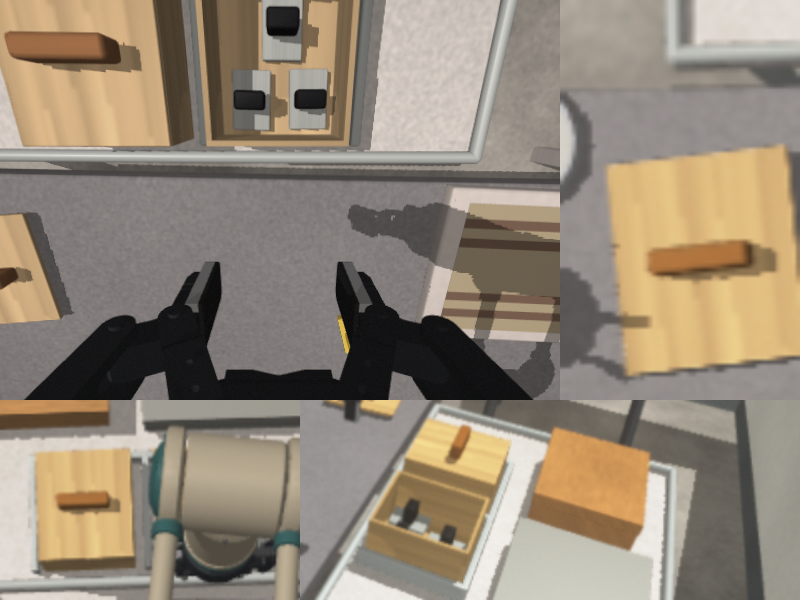

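Composite: the box lies behind the tube, with its rear rim at wrist rows 140-148, the tube clear at about row 157 and the weights upright. The lid is untouched. I check the box numerically and move over the lid.

```bash
python3 -c "
from h import *
v=load('pics/w14.npz')
for z in (.075,.089): print(z,[at(v,x,y,z)[:2].round(3).tolist() for x,y in ((243,147.5),(393,146.5))])
print('tube',[at(v,x,157,.014)[:2].round(3).tolist() for x in (250,390)])
"
```

```text
0.075 [[0.61, 0.072], [0.614, -0.065]]
0.089 [[0.612, 0.069], [0.615, -0.061]]
tube [[0.592, 0.079], [0.595, -0.078]]
```

>>> send_rows:
  increments:
    - {"gripper": 0,"linear": [-0.02,0.04,0.03],"delta_rot": [0,0,0.14]}
    - {"gripper": 0,"linear": [-0.04,0.08,0.03],"delta_rot": [0,0,0.28]}
    - {"gripper": 0,"linear": [-0.06,0.12,0.03],"delta_rot": [0,0,0.42]}
    - {"gripper": 0,"linear": [-0.08,0.16,0.03],"delta_rot": [0,0,0.56]}
    - {"gripper": 0,"linear": [-0.1,0.2,0.03],"delta_rot": [0,0,0.7]}
    - {"gripper": 0,"linear": [-0.12,0.24,0.03],"delta_rot": [0,0,0.84]}
    - {"gripper": 0,"linear": [-0.12,0.27,0.03],"delta_rot": [0,0,0.98]}
    - {"gripper": 0,"linear": [-0.12,0.29,0.03],"delta_rot": [0,0,1.12]}

```text
clock: 28.4
position: [0.4404, 0.2953, 0.2409]
ee_rot: [0.002, 0.84, 0.543, 0.001]
contact_force: [-0.0, -0.8, 0.5]
width: 0.0429
gripper_force: 0.0
```

>>> send_rows:
  increments:
    - {"gripper": 0,"linear": [0,0,0],"delta_rot": [0,0,0.14]}
    - {"gripper": 0,"linear": [0,0,0],"delta_rot": [0,0,0.28]}
    - {"gripper": 0,"linear": [0,0,0],"delta_rot": [0,0,0.42]}
    - {"gripper": 0,"linear": [0,0,0],"delta_rot": [0,0,0.5]}
    - {"gripper": 0,"linear": [0,0,0],"delta_rot": [0,0,0.5]}
    - {"gripper": 0,"linear": [0,0,0],"delta_rot": [0,0,0.5]}

```text
clock: 29.0
position: [0.4414, 0.2931, 0.2412]
ee_rot: [0.001, 0.683, 0.731, 0.001]
contact_force: [0.2, -0.4, 0.2]
width: 0.0427
gripper_force: 0.0
```

```bash
cat > lid.py <<'E'
from h import *
import sys
v=load(sys.argv[1]) if len(sys.argv)>1 else grab('wrist','pics/w15.png')
im=v['img'];hsv=cv2.cvtColor(im,cv2.COLOR_BGR2HSV)
m=cv2.inRange(hsv,(8,70,110),(28,255,255));m=cv2.morphologyEx(m,cv2.MORPH_CLOSE,np.ones((9,9)))
for c in sorted(cv2.findContours(m,0,2)[0],key=cv2.contourArea)[-4:]:
    h=cv2.convexHull(c);q=cv2.approxPolyDP(h,.03*cv2.arcLength(h,True),True)[:,0]
    P=np.array([at(v,*map(float,x),.014)[:2] for x in q])
    print(cv2.contourArea(c),q.tolist(),P.round(3).tolist(),P.mean(0).round(4),[np.linalg.norm(P[i]-P[i-1]).round(3) for i in range(len(P))])
g=cv2.inRange(hsv,(0,110,40),(14,255,190));g=cv2.morphologyEx(g,cv2.MORPH_OPEN,np.ones((3,3)))
for c in sorted(cv2.findContours(g,0,2)[0],key=cv2.contourArea)[-3:]:
    r=cv2.minAreaRect(c);print('bar',cv2.contourArea(c),r,at(v,*r[0],.042).round(3))
s=get_state();print(s['position'],s['ee_rot'])
E
python3 lid.py
```

```text
418.0 [[420, 166], [401, 269]] [[0.566, 0.316], [0.565, 0.172]] [0.5657 0.244 ] [np.float64(0.144), np.float64(0.144)]
1118.0 [[609, 329], [639, 258], [639, 331]] [[0.882, 0.096], [0.878, 0.212], [0.926, 0.096]] [0.8954 0.1345] [np.float64(0.043), np.float64(0.116), np.float64(0.125)]
13768.0 [[442, 233], [557, 239], [598, 262], [547, 385], [452, 309]] [[0.611, 0.229], [0.763, 0.231], [0.828, 0.202], [0.826, -0.017], [0.649, 0.113]] [0.7353 0.1517] [np.float64(0.123), np.float64(0.152), np.float64(0.071), np.float64(0.219), np.float64(0.22)]
14659.0 [[385, 57], [380, 172], [261, 175], [251, 61]] [[0.506, 0.432], [0.518, 0.305], [0.372, 0.291], [0.36, 0.418]] [0.4389 0.3614] [np.float64(0.147), np.float64(0.127), np.float64(0.147), np.float64(0.127)]
bar 959.5 ((319.4530029296875, 120.01029968261719), (66.17689514160156, 16.18579864501953), 88.91908264160156) [0.439 0.362 0.042]
bar 1550.5 ((619.0, 289.0), (82.0, 40.0), 90.0) [0.838 0.179 0.042]
bar 1701.5 ((524.8916625976562, 316.4681396484375), (31.771928787231445, 63.035953521728516), 16.389541625976562) [0.732 0.128 0.042]
[0.44152096 0.29308813 0.24143866] [0.00127365 0.68250273 0.73088056 0.00141711]
```

>>> send_rows:
  increments:
    - {"gripper": 0,"linear": [0.03,-0.045,0.03],"delta_rot": [0,0,0]}
    - {"gripper": 0,"linear": [0.06,-0.09,0.04],"delta_rot": [0,0,0]}
    - {"gripper": 0,"linear": [0.09,-0.135,0.05],"delta_rot": [0,0,-0.03]}
    - {"gripper": 0,"linear": [0.12,-0.18,0.05],"delta_rot": [0,0,-0.06]}
    - {"gripper": 0,"linear": [0.15,-0.225,0.05],"delta_rot": [0,0,-0.06]}
    - {"gripper": 0,"linear": [0.18,-0.27,0.05],"delta_rot": [0,0,-0.06]}
    - {"gripper": 0,"linear": [0.21,-0.315,0.05],"delta_rot": [0,0,-0.06]}
    - {"gripper": 0,"linear": [0.23,-0.355,0.05],"delta_rot": [0,0,-0.06]}

```text
clock: 29.85
position: [0.657, -0.0359, 0.2918]
ee_rot: [0.001, 0.704, 0.71, 0.002]
contact_force: [0.1, 0.5, -0.0]
width: 0.0426
gripper_force: 0.0
```

>>> send_rows:
  increments:
    - {"gripper": 0,"linear": [0,0,0],"delta_rot": [0,0,0]}
    - {"gripper": 0,"linear": [0,0,0],"delta_rot": [0,0,0]}
    - {"gripper": 0,"linear": [0,0,0],"delta_rot": [0,0,0]}

```text
clock: 30.15
position: [0.6553, -0.0332, 0.292]
ee_rot: [0.001, 0.704, 0.711, 0.002]
contact_force: [0.2, 0.9, -0.3]
width: 0.043
gripper_force: 0.0
```

```bash
cat > box.py <<'E'
from h import *
import sys
v=grab('wrist',sys.argv[1]);s=get_state();print(s['position'],s['ee_rot'],v['C'])
im=v['img'];hsv=cv2.cvtColor(im,cv2.COLOR_BGR2HSV)
m=cv2.inRange(hsv,(8,60,60),(28,255,255));m=cv2.morphologyEx(m,cv2.MORPH_OPEN,np.ones((3,3)))
for c in sorted(cv2.findContours(m,0,2)[0],key=cv2.contourArea)[-3:]:
    h=cv2.convexHull(c);q=cv2.approxPolyDP(h,.03*cv2.arcLength(h,True),True)[:,0]
    if cv2.contourArea(c)<3000: continue
    print(cv2.contourArea(c),q.tolist())
    for z in (.075,.089):
        P=np.array([at(v,*map(float,x),z)[:2] for x in q]);print(z,P.round(3).tolist(),P.mean(0).round(4),[np.linalg.norm(P[i]-P[i-1]).round(3) for i in range(len(P))])
E
python3 box.py pics/w16.png
```

```text
[ 0.6552107  -0.03278864  0.29233084] [0.00121414 0.70324807 0.71094035 0.00211918] [0.65382488 0.05063052 0.43388195]
5667.5 [[638, 0], [632, 20], [452, 35], [456, 0]]
0.075 [[0.972, 0.151], [0.972, 0.134], [0.794, 0.121], [0.793, 0.152]] [0.8825 0.1395] [np.float64(0.179), np.float64(0.017), np.float64(0.179), np.float64(0.031)]
0.089 [[0.959, 0.147], [0.96, 0.131], [0.788, 0.118], [0.787, 0.148]] [0.8735 0.136 ] [np.float64(0.172), np.float64(0.016), np.float64(0.172), np.float64(0.029)]
8986.0 [[424, 0], [419, 52], [400, 63], [277, 55], [274, 0]]
0.075 [[0.761, 0.152], [0.761, 0.105], [0.742, 0.095], [0.611, 0.101], [0.61, 0.15]] [0.6971 0.1206] [np.float64(0.151), np.float64(0.046), np.float64(0.022), np.float64(0.131), np.float64(0.049)]
0.089 [[0.756, 0.148], [0.757, 0.103], [0.739, 0.093], [0.613, 0.099], [0.612, 0.146]] [0.6954 0.1179] [np.float64(0.145), np.float64(0.044), np.float64(0.021), np.float64(0.126), np.float64(0.047)]
14378.5 [[414, 86], [404, 199], [284, 199], [279, 88]]
0.075 [[0.76, 0.072], [0.763, -0.057], [0.614, -0.058], [0.612, 0.069]] [0.6874 0.0065] [np.float64(0.148), np.float64(0.129), np.float64(0.148), np.float64(0.127)]
0.089 [[0.756, 0.071], [0.759, -0.053], [0.616, -0.054], [0.614, 0.068]] [0.6861 0.0082] [np.float64(0.142), np.float64(0.124), np.float64(0.143), np.float64(0.122)]
```

>>> send_rows:
  increments:
    - {"gripper": 0,"linear": [-0.025,0.045,0],"delta_rot": [0,0,0]}
    - {"gripper": 0,"linear": [-0.05,0.09,0],"delta_rot": [0,0,0.03]}
    - {"gripper": 0,"linear": [-0.075,0.135,0],"delta_rot": [0,0,0.06]}
    - {"gripper": 0,"linear": [-0.1,0.18,0],"delta_rot": [0,0,0.085]}
    - {"gripper": 0,"linear": [-0.125,0.225,0],"delta_rot": [0,0,0.085]}
    - {"gripper": 0,"linear": [-0.15,0.27,0],"delta_rot": [0,0,0.085]}
    - {"gripper": 0,"linear": [-0.175,0.315,-0.02],"delta_rot": [0,0,0.085]}
    - {"gripper": 0,"linear": [-0.2,0.36,-0.04],"delta_rot": [0,0,0.085]}

```text
clock: 31.0
position: [0.4621, 0.3134, 0.2601]
ee_rot: [0.002, 0.672, 0.741, 0.004]
contact_force: [0.6, 0.8, -0.4]
width: 0.0431
gripper_force: 0.0
```

>>> send_rows:
  increments:
    - {"gripper": 0,"linear": [-0.016,0.036,-0.02],"delta_rot": [0,0,0]}
    - {"gripper": 0,"linear": [-0.016,0.036,-0.06],"delta_rot": [0,0,0]}
    - {"gripper": 0,"linear": [-0.016,0.036,-0.1],"delta_rot": [0,0,0]}
    - {"gripper": 0,"linear": [-0.016,0.036,-0.14],"delta_rot": [0,0,0]}
    - {"gripper": 0,"linear": [-0.016,0.036,-0.17],"delta_rot": [0,0,0]}
    - {"gripper": 0,"linear": [-0.016,0.036,-0.17],"delta_rot": [0,0,0]}
    - {"gripper": 0,"linear": [-0.016,0.036,-0.17],"delta_rot": [0,0,0]}

```text
clock: 31.7
position: [0.4478, 0.3473, 0.0897]
ee_rot: [0.002, 0.672, 0.74, 0.002]
contact_force: [0.3, 0.7, 1.1]
width: 0.0428
gripper_force: 0.0
```

```bash
sed -i "s#pics/w15.png#pics/w17.png#" lid.py; python3 lid.py
```

```text
2402.5 [[527, 368], [639, 377], [639, 399], [559, 399]] [[0.652, 0.223], [0.755, 0.224], [0.766, 0.199], [0.693, 0.19]] [0.7165 0.2089] [np.float64(0.053), np.float64(0.103), np.float64(0.028), np.float64(0.073)]
31567.0 [[416, 114], [399, 277], [219, 277], [200, 113]] [[0.507, 0.432], [0.519, 0.305], [0.372, 0.291], [0.361, 0.418]] [0.4399 0.3617] [np.float64(0.147), np.float64(0.128), np.float64(0.147), np.float64(0.128)]
bar 2450.0 ((307.0, 209.5), (101.0, 26.0), 90.0) [0.439 0.366 0.042]
[0.44888859 0.34771152 0.09069951] [0.00192699 0.67233961 0.74023147 0.00362103]
```

>>> send_rows:
  increments:
    - {"gripper": 0,"linear": [-0.009,0.014,-0.02],"delta_rot": [0,0,0]}
    - {"gripper": 0,"linear": [-0.009,0.014,-0.05],"delta_rot": [0,0,0]}
    - {"gripper": 0,"linear": [-0.009,0.014,-0.069],"delta_rot": [0,0,0]}
    - {"gripper": 0,"linear": [-0.009,0.014,-0.069],"delta_rot": [0,0,0]}
    - {"gripper": 1,"linear": [-0.009,0.014,-0.069],"delta_rot": [0,0,0]}
    - {"gripper": 1,"linear": [-0.009,0.014,-0.069],"delta_rot": [0,0,0]}
    - {"gripper": 1,"linear": [-0.009,0.014,-0.069],"delta_rot": [0,0,0]}
  newtons: 60

```text
clock: 32.45
position: [0.441, 0.3616, 0.0223]
ee_rot: [0.002, 0.673, 0.74, 0.004]
contact_force: [0.1, -0.2, 6.8]
width: 0.0165
gripper_force: 61.4
```

>>> send_rows:
  increments:
    - {"gripper": 1,"linear": [0,0,0.03],"delta_rot": [0,0,0]}
    - {"gripper": 1,"linear": [0,0,0.07],"delta_rot": [0,0,0]}
    - {"gripper": 1,"linear": [0,0,0.12],"delta_rot": [0,0,0]}
    - {"gripper": 1,"linear": [0,0,0.17],"delta_rot": [0,0,0]}
    - {"gripper": 1,"linear": [0,0,0.2],"delta_rot": [0,0,0]}
    - {"gripper": 1,"linear": [0,0,0.2],"delta_rot": [0,0,0]}

```text
clock: 33.05
position: [0.4421, 0.3622, 0.2263]
ee_rot: [0.003, 0.673, 0.74, 0.008]
contact_force: [0.5, 1.1, -1.3]
width: 0.0171
gripper_force: 60.5
```

>>> send_rows:
  increments:
    - {"gripper": 1,"linear": [0.03,-0.04,0],"delta_rot": [0,0,0]}
    - {"gripper": 1,"linear": [0.06,-0.08,0],"delta_rot": [0,0,-0.02]}
    - {"gripper": 1,"linear": [0.09,-0.12,0],"delta_rot": [0,0,-0.04]}
    - {"gripper": 1,"linear": [0.12,-0.16,0],"delta_rot": [0,0,-0.06]}
    - {"gripper": 1,"linear": [0.15,-0.2,0],"delta_rot": [0,0,-0.079]}
    - {"gripper": 1,"linear": [0.18,-0.24,0],"delta_rot": [0,0,-0.079]}
    - {"gripper": 1,"linear": [0.21,-0.29,0],"delta_rot": [0,0,-0.079]}
    - {"gripper": 1,"linear": [0.23,-0.33,0],"delta_rot": [0,0,-0.079]}

```text
clock: 33.85
position: [0.6684, 0.0315, 0.2182]
ee_rot: [0.001, 0.701, 0.713, 0.001]
contact_force: [1.5, 0.3, -1.6]
width: 0.0167
gripper_force: 60.3
```

>>> send_rows:
  increments:
    - {"gripper": 1,"linear": [0.008,-0.012,0],"delta_rot": [0,0,0]}
    - {"gripper": 1,"linear": [0.016,-0.026,0],"delta_rot": [0,0,0]}
    - {"gripper": 1,"linear": [0.016,-0.026,0],"delta_rot": [0,0,0]}
    - {"gripper": 1,"linear": [0.016,-0.026,0],"delta_rot": [0,0,0]}

```text
clock: 34.25
position: [0.6832, 0.0084, 0.2193]
ee_rot: [0.001, 0.701, 0.713, 0.002]
contact_force: [0.2, -0.6, -2.0]
width: 0.0166
gripper_force: 60.3
```

```bash
cat > cal.py <<'E'
from h import *
s=get_state();q=s['ee_rot'];print(s['position'].round(4),q.round(4),'yaw',2*np.arctan2(q[2],q[1])-np.pi/2,'toolz',R.from_quat([q[1],q[2],q[3],q[0]]).as_matrix()[:,2].round(3),s['contact_force'].round(1),s['width'])
E
python3 cal.py
```

```text
[0.6832 0.0084 0.2193] [6.000e-04 7.012e-01 7.129e-01 1.900e-03] yaw 0.01658450698135705 toolz [ 0.003  0.002 -1.   ] [ 0.2 -0.6 -2. ] 0.016636746449737307
```

>>> send_rows:
  increments:
    - {"gripper": 1,"linear": [0.005,-0.002,0],"delta_rot": [0,0,0]}
    - {"gripper": 1,"linear": [0.005,-0.002,-0.03],"delta_rot": [0,0,0]}
    - {"gripper": 1,"linear": [0.005,-0.002,-0.065],"delta_rot": [0,0,0]}
    - {"gripper": 1,"linear": [0.005,-0.002,-0.1],"delta_rot": [0,0,0]}
    - {"gripper": 1,"linear": [0.005,-0.002,-0.116],"delta_rot": [0,0,0]}
    - {"gripper": 1,"linear": [0.005,-0.002,-0.116],"delta_rot": [0,0,0]}

```text
clock: 34.85
position: [0.6866, 0.0069, 0.1007]
ee_rot: [-0.001, 0.701, 0.713, 0.0]
contact_force: [-0.0, 0.5, -1.3]
width: 0.0166
gripper_force: 60.3
```

```bash
python3 cal.py
```

```text
[0.6866 0.0069 0.1007] [-0.0011  0.7008  0.7134  0.    ] yaw 0.017754077682962777 toolz [-0.001  0.002 -1.   ] [-0.   0.5 -1.3] 0.016642757805910128
```

>>> send_rows:
  increments:
    - {"gripper": 1,"linear": [0.001,0,-0.003],"delta_rot": [0,0,0]}
    - {"gripper": 1,"linear": [0.001,0,-0.006],"delta_rot": [0,0,0]}
    - {"gripper": 1,"linear": [0.001,0,-0.009],"delta_rot": [0,0,0]}
    - {"gripper": 1,"linear": [0.001,0,-0.0105],"delta_rot": [0,0,0]}
    - {"gripper": 1,"linear": [0.001,0,-0.0105],"delta_rot": [0,0,0]}

```text
clock: 35.35
position: [0.6901, 0.0051, 0.0936]
ee_rot: [0.002, 0.701, 0.713, 0.002]
contact_force: [0.5, 0.3, -1.6]
width: 0.0166
gripper_force: 60.3
```

>>> send_rows:
  increments:
    - {"gripper": 1,"linear": [0,0,-0.002],"delta_rot": [0,0,0]}
    - {"gripper": 1,"linear": [0,0,-0.004],"delta_rot": [0,0,0]}
    - {"gripper": 1,"linear": [0,0,-0.004],"delta_rot": [0,0,0]}

```text
clock: 35.65
position: [0.6902, 0.0051, 0.0894]
ee_rot: [0.002, 0.701, 0.713, 0.002]
contact_force: [0.2, -0.6, -1.1]
width: 0.0164
gripper_force: 60.4
```

```bash
python3 cal.py
```

```text
[0.6902 0.0051 0.0894] [0.0017 0.7015 0.7127 0.0022] yaw 0.01580913979816101 toolz [ 0.006  0.001 -1.   ] [ 0.2 -0.6 -1.1] 0.016444970606017115
```

>>> send_rows:
  increments:
    - {"gripper": 1,"linear": [0,0,-0.001],"delta_rot": [0,0,0]}
    - {"gripper": 1,"linear": [0,0,-0.002],"delta_rot": [0,0,0]}
    - {"gripper": 1,"linear": [0,0,-0.002],"delta_rot": [0,0,0]}

```text
clock: 35.95
position: [0.6902, 0.0051, 0.0893]
ee_rot: [0.002, 0.701, 0.713, 0.002]
contact_force: [-2.7, -0.2, 7.9]
width: 0.0166
gripper_force: 61.5
```

Seated at exactly the expected height with 8 N. I release and retreat.

>>> send_rows:
  increments:
    - {"gripper": 1,"linear": [0,0,0.001],"delta_rot": [0,0,0]}
    - {"gripper": 0.3,"linear": [0,0,0.001],"delta_rot": [0,0,0]}
    - {"gripper": 0.2,"linear": [0,0,0.001],"delta_rot": [0,0,0]}
    - {"gripper": 0.2,"linear": [0,0,0.03],"delta_rot": [0,0,0]}
    - {"gripper": 0.2,"linear": [0,0,0.07],"delta_rot": [0,0,0]}
    - {"gripper": 0.2,"linear": [-0.01,-0.03,0.12],"delta_rot": [0,0,0]}
    - {"gripper": 0.2,"linear": [-0.03,-0.05,0.17],"delta_rot": [0,0,0]}
    - {"gripper": 0.2,"linear": [-0.03,-0.05,0.2],"delta_rot": [0,0,0]}

```text
clock: 36.75
position: [0.6586, -0.0464, 0.2885]
ee_rot: [0.001, 0.702, 0.712, 0.001]
contact_force: [1.2, -0.5, -0.4]
width: 0.034
gripper_force: 0.0
```

>>> send_rows:
  increments:
    - {"gripper": 0.2,"linear": [0,0,0],"delta_rot": [0,0,0]}
    - {"gripper": 0.2,"linear": [0,0,0],"delta_rot": [0,0,0]}
    - {"gripper": 0.2,"linear": [0,0,0],"delta_rot": [0,0,0]}
    - {"gripper": 0.2,"linear": [0,0,0],"delta_rot": [0,0,0]}

```text
clock: 37.15
position: [0.6594, -0.0443, 0.2849]
ee_rot: [-0.0, 0.701, 0.713, 0.001]
contact_force: [0.5, -0.1, -1.1]
width: 0.0343
gripper_force: 0.0
```

```bash
sed -i 's/(.075,.089)/(.075,.081)/' box.py; python3 box.py pics/w18.png; python3 - <<'E'
from h import *
v=load('pics/w18.npz');hsv=cv2.cvtColor(v['img'],cv2.COLOR_BGR2HSV)
g=cv2.morphologyEx(cv2.inRange(hsv,(0,110,40),(14,255,190)),cv2.MORPH_OPEN,np.ones((3,3)))
for c in sorted(cv2.findContours(g,0,2)[0],key=cv2.contourArea)[-3:]:
    r=cv2.minAreaRect(c);print('bar',cv2.contourArea(c),np.round(r[0]),np.round(r[1]),r[2],at(v,*r[0],.109).round(3))
E
```

```text
[ 0.65950083 -0.04431813  0.28507134] [-2.72216831e-05  7.01270195e-01  7.12894942e-01  9.56470108e-04] [0.65780663 0.03955672 0.42680399]
4175.0 [[128, 280], [236, 283], [242, 300], [140, 347]]
0.075 [[0.411, -0.183], [0.553, -0.186], [0.559, -0.212], [0.409, -0.293]] [ 0.4828 -0.2184] [np.float64(0.11), np.float64(0.141), np.float64(0.027), np.float64(0.171)]
0.081 [[0.415, -0.179], [0.554, -0.182], [0.561, -0.208], [0.413, -0.287]] [ 0.4858 -0.214 ] [np.float64(0.108), np.float64(0.139), np.float64(0.027), np.float64(0.168)]
7712.0 [[424, 0], [420, 39], [400, 53], [282, 54], [271, 0]]
0.075 [[0.761, 0.139], [0.761, 0.106], [0.742, 0.093], [0.62, 0.09], [0.61, 0.137]] [0.6988 0.1128] [np.float64(0.15), np.float64(0.034), np.float64(0.023), np.float64(0.122), np.float64(0.048)]
0.081 [[0.759, 0.137], [0.759, 0.104], [0.741, 0.092], [0.62, 0.089], [0.611, 0.135]] [0.6981 0.1115] [np.float64(0.148), np.float64(0.033), np.float64(0.023), np.float64(0.12), np.float64(0.047)]
16059.0 [[419, 77], [407, 194], [281, 193], [275, 76]]
0.075 [[0.765, 0.07], [0.767, -0.059], [0.615, -0.06], [0.612, 0.069]] [0.6897 0.0051] [np.float64(0.153), np.float64(0.129), np.float64(0.152), np.float64(0.129)]
0.081 [[0.763, 0.07], [0.765, -0.057], [0.616, -0.058], [0.613, 0.068]] [0.6892 0.0057] [np.float64(0.15), np.float64(0.127), np.float64(0.149), np.float64(0.127)]
bar 50.5 [348.   2.] [ 4. 15.] 90.0 [0.684 0.127 0.109]
bar 1084.5 [348. 141.] [18. 66.] 2.0454084873199463 [0.689 0.006 0.109]
bar 2570.5 [547.  12.] [ 24. 184.] 90.0 [0.861 0.121 0.109]
```

```bash
python3 -c "
from rig import sign_off
print(sign_off())"
```

```text
the job is handed in; nothing more can be done
None
```

I handed the job in: all three weights stand upright in the box, the box lies flat behind the rim in the right berth, and the lid is seated squarely on it; the hand-in returned no verdict.

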